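# Put the bedside tea cup together

## Robot

A 7-joint arm with a two-finger parallel gripper is mounted at the origin on the work surface. World frame = base frame: x ahead of the robot, y to its left, z up, the work surface at z = 0. Lengths are in m, angles in rad, forces in N, time in s.
With the tool pointing down it reaches from about 0.4 to 0.85 m from the base axis. Payload 4.5 kg.
Tool frame: the origin (TCP) lies on the centre line of the jaws, within the pads' length; the fingertips stand 22 mm ahead of it and the grasp point (between the pads) lies 3 mm ahead of it; z points along the fingers, y is the direction in which the jaws open and shut (so a half turn about z gives the same grasp; the last joint's range is limited). The gripper opens to 88 mm and grips with 3 to 60 N. Pads are 18 mm wide; open, the fingers measure 123 mm over their backs; the gripper's body (75 mm by 187 mm) begins 45 mm behind the grasp point.
Start: joints at [1.313, 0.689, -0.195, 1.565, 0.157, 0.902, -0.215], TCP at [0.18, -0.599, 0.261] pointing down, gripper open.
Joint ranges: [-3.01, 3.01], [-0.46, 2.08], [-1.47, 1.51], [0.13, 2.56], [-1, 4.14], [0.04, 2.09], [-2.66, 2.66]. Speed limits (rad/s): [2.57, 2.57, 3.14, 3.14, 3.14, 3.14, 3.14].

## Interface

Orientations are given as a 3x3 rotation matrix whose columns are the frame's x, y, z axes.
In Python, from station import r gives the robot as it stands. The module is installed in compiled form; this text tells all that it offers.
- The arm moves only by the tool send_rows, never from a script. Its argument "moves" is a list of rows, each an object of numbers: "x", "y", "z": the shift along the world's x, y, z in mm; "ax", "ay", "az": the turn, a rotation vector about the world's x, y, z in degrees; "gripper": the closure in counts, from 0 (fully open) to 255 (shut). A call has 1 to 5 rows; each row is the pose to reach, as a shift and turn from the pose commanded when the call began; what a row does not reach only later rows make up. A row lasts 1/8 s, in which the tool goes at most 62.5 mm and 10.7 degrees, less where a joint would pass 70% of its speed; a pose out of reach is approached as far as the arm can. A call with a gripper value outside its range is refused whole. The fingers move at their own pace and stop on an object; the grip force is fixed at half the most. Time passes only in rows, so rows that repeat a pose let the fingers close. It gives the time, the measured TCP pose, the force and the opening at its end, in the units of the state.
- r.get_state(): the state, without advancing time (a new reading comes with each control period).
- r.snapshot(name): name is "scene" or "top"; returns a dict with "img" (400x640x3 uint8, red, green, blue), "fx", "fy", "cx", "cy" (pixels), "k1" (the pictures are not rectified: a ray, as slopes to the right and down, at radius r is drawn at 1 + k1 r^2 times it, then the intrinsics apply), "view" (4x4, takes a point from world to camera coordinates). Camera axes: x right, y up, looking along -z (the intrinsics and any distortion apply to the point x, -y, -z); pixel columns grow to the right and rows downward; lengths in m; the calibration is good to about 2 mm. A picture is of the moment at which its call begins. There is no depth.
- r.job_done(): hands the job in, once; it reports no verdict.
The state is a dict: "time": time; "joint_positions": joint angles; "joint_velocities": joint speeds; "joint_torque": joint torques, N m; "tool_pos": TCP position; "ee_rot": TCP orientation; "contact_force": force on the tool from outside, world axes, zero at the start; "moment": the same for the moment, N m; "grip_width": finger opening in m.
Only numpy, scipy, OpenCV 4.12 (cv2) and the standard library are available. Lean on these libraries where they do the work, as an engineer would, in place of code of your own. Each camera call takes 0.05 s, during which the arm holds its last target.

## Task

Put the elder's tea cup together for the evening in the empty white tray, in this order: first lay the wooden cup stand flat in the middle of the tray, recess up; then seat the cup that has a handle upright in the stand's round recess; then hang the steel strainer in the cup so that its collar sits down on the rim; last put the lid on the strainer's collar, knob up. Set each piece down gently and let go of it before taking the next, and leave the pillbox, the plain cup without a handle and the three eyedrop bottles where they are.

Things in the scene. Friction and masses are not known exactly. Their poses are not given: they have to be found in the camera images.
- stand_mid (a point): Wooden cup stand, a loose oblong block on the deck: 104 mm long (its x axis), 60 mm wide (y), 16 mm thick, about 80 g. A round recess 49 mm across and 4 mm deep in the middle of its top takes the cup's foot (12 mm of wood below it). The point is the block's centre, 8 mm above its underside. z axis up at the start.
- cup_mid (a point): White ceramic tea cup with a handle, loose, upright on the deck: 80 mm high; round wall 62 mm across outside, 54 inside, from the rim down to 34 mm above the foot, narrowing below to a foot 40 mm across; 240 g. The handle loop on the +y side reaches 55 mm from the axis, 23 to 68 mm up: grip the wall along the x axis. The point is on the axis, 40 mm above the foot. z axis up at the start.
- strainer_mid (a point): Steel tea strainer, loose, upright on the deck, 64 mm high, 90 g: perforated basket 46 mm across, 50 mm deep, under a round collar 65 mm across and 14 mm tall (50 to 64 mm up), to be gripped across. In the cup, the collar's underside rests on the rim. The collar's mouth is 55 mm wide, 11 mm deep. The point is on the axis, 32 mm above the underside. z axis up at the start.
- lid_mid (a point): White ceramic lid, loose on the deck, knob up, 30 mm high, 100 g: disc 68 mm across, 5.5 mm thick; below it a plug 45 mm across, 6 mm deep, that goes into the strainer's collar; above it a round knob 22 mm across, 19 mm tall, to grip. The disc's underside comes to rest on the collar's top. The point is on the axis, 15 mm above the plug's underside. z axis up at the start.
- tray_in (a point): The empty white tray, the target: fixed, square, open, 160 by 160 mm, walls 4 mm thick and 22 mm high, floor 4 mm. The point is the centre of its inner floor, 4 mm above the deck; x and y axes along its sides. Two like trays stand beside it, one with the eyedrop bottles, one with an ointment jar and a thermometer, nothing in them over 66 mm above the deck.
- pillbox_mid (a point): Bystander: pillbox with four sliding lids in a row, white with grey lids, 124 (its x axis) by 36 by 24 mm, loose on the deck. The point is its centre, 12 mm up.
- plaincup_mid (a point): Bystander: plain white ceramic cup without a handle, loose, standing upright on the deck, 70 mm high, widening from 52 mm across at the foot to 72 mm at the rim. The point is on its axis, half-way up (35 mm).
- drops0_mid (a point): Bystander: small white eyedrop bottle with a grey cap, one of three, loose, standing in its own white tray; 24 mm across, 62 mm high. The point is on its axis, half-way up (31 mm).
- drops1_mid (a point): Bystander: small white eyedrop bottle with a grey cap, one of three, loose, standing in its own white tray; 24 mm across, 62 mm high. The point is on its axis, half-way up (31 mm).
- drops2_mid (a point): Bystander: small white eyedrop bottle with a grey cap, one of three, loose, standing in its own white tray; 24 mm across, 62 mm high. The point is on its axis, half-way up (31 mm).
Not all that is in view belongs to the job. Leave any blue look-alike of the part that bears stand_mid alone.

How it is judged:
By the outcome, as a careful person would: the job done as asked, in the order asked, and still so for the second after the job is handed in, with the robot touching nothing.
It also fails if it takes over 128 s, if anything falls off the work surface, if the arm or the gripper's body presses on something with over 40 N, if the wrist force passes 120 N, or if a joint passes its speed limit or range.

## Working session

There is one attempt and no reset: what is moved stays moved. The work goes in short steps, Python scripts to look and compute and a tool call to move; the robot and the scene stay as the last step left them, time stands still between calls to the robot, and variables do not carry over. Pictures are saved under pics/ and viewed, and the job is handed in when it is done.

Besides the shell and the picture viewer there is one more tool, called after "Call:" as name(argument=value, ...), one argument or row to a line, values as JSON. send_rows: Moves the arm, as the interface text tells. Its arguments: {"type":"object","properties":{"moves":{"type":"array"}},"required":["moves"]}

```bash
mkdir -p pics; cat > h.py <<'E'
import numpy as np, cv2
from station import r
def snap(n,f=None):
    s=r.snapshot(n)
    if f: cv2.imwrite('pics/'+f,cv2.cvtColor(s['img'],cv2.COLOR_RGB2BGR))
    return s
def ray(s,u,v):
    xd,yd=(u-s['cx'])/s['fx'],(v-s['cy'])/s['fy']
    rd=np.hypot(xd,yd); q=rd
    for _ in range(30): q=rd/(1+s['k1']*q*q)
    k=1+s['k1']*q*q
    V=np.array(s['view']); R=V[:3,:3]; t=V[:3,3]
    return -R.T@t, R.T@np.array([xd/k,-yd/k,-1])
def onz(s,u,v,z):
    o,d=ray(s,u,v); return o+d*(z-o[2])/d[2]
def proj(s,p):
    V=np.array(s['view']); c=V[:3,:3]@np.array(p)+V[:3,3]
    x,y=c[0]/-c[2],-c[1]/-c[2]; k=1+s['k1']*(x*x+y*y)
    return np.array([s['cx']+s['fx']*x*k,s['cy']+s['fy']*y*k])
E
python3 - <<'E'
from h import *
for n in('scene','top'):
    s=snap(n,n+'0.png'); V=np.array(s['view']); print(n,s['fx'],s['fy'],s['cx'],s['cy'],s['k1'],-V[:3,:3].T@V[:3,3],V[:3,:3].round(3).tolist())
print(r.get_state())
E
```

```text
scene 388.65038650007017 388.65038650007017 320.5643857714746 195.79643878552724 -0.034115219533039795 [ 1.11313806 -0.42333243  0.79697823] [[0.527, 0.85, -0.009], [-0.606, 0.383, 0.697], [0.596, -0.362, 0.717]]
top 462.8929192155101 462.8929192155101 319.2253113981858 194.73006788261316 -0.0017294119708058328 [ 0.3943957  -0.02541151  1.61413936] [[-0.028, -1.0, 0.012], [0.998, -0.028, 0.065], [-0.065, 0.013, 0.998]]
{'time': 0.1, 'joint_positions': array([ 1.31281161,  0.6898881 , -0.19450232,  1.56622049,  0.15735308,
        0.90249368, -0.2151168 ]), 'joint_velocities': array([ 1.32163629e-03, -2.83028420e-04, -1.57336576e-03, -1.62121100e-03,
        1.81197320e-03,  3.91640235e-04,  3.56357994e-05]), 'joint_torque': array([-3.29726259e-03, -5.28493631e+01, -1.27157897e+00, -1.53836507e+01,
       -5.25848719e-02,  1.94831424e-03,  8.02779846e-05]), 'tool_pos': array([ 0.17958022, -0.5981047 ,  0.26000247]), 'ee_rot': array([[ 9.57709994e-01,  2.87734559e-01, -6.24840538e-04],
       [ 2.87735187e-01, -9.57708851e-01,  1.48949490e-03],
       [-1.69836157e-04, -1.60629276e-03, -9.99998695e-01]]), 'contact_force': array([ 0.46858433, -0.28915548,  0.59145298]), 'moment': array([-0.01840538,  0.03374005, -0.03974411]), 'grip_width': 0.08803712864954241}
```

View pics/scene0.png

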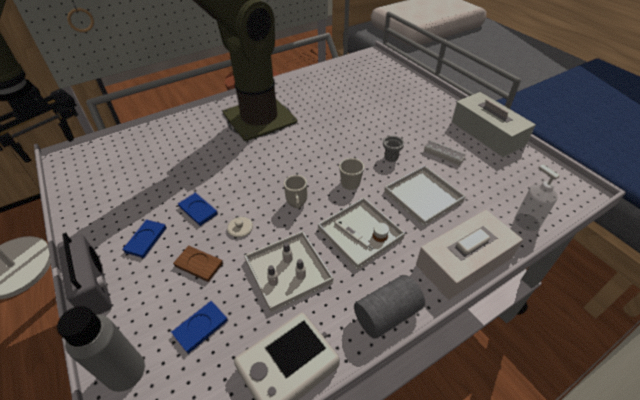

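View pics/top0.png

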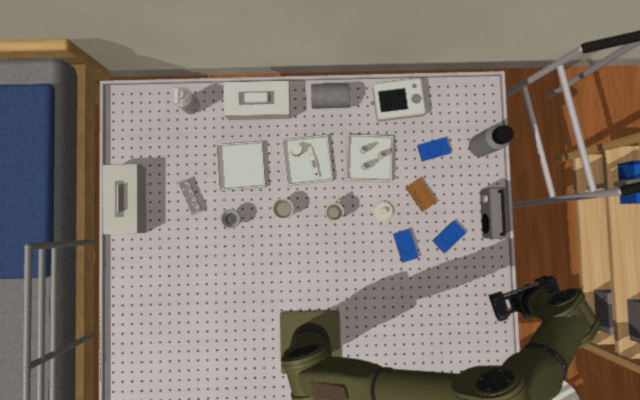

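The top view shows the empty tray at (242,165), the brown stand at (421,194), the lid at (383,210), cups at (335,211) and (283,208), the strainer at (231,219) and blue decoys. I'll zoom in next.

```bash
python3 - <<'E'
from h import *
s=cv2.imread('pics/top0.png'); 
cv2.imwrite('pics/t1.png',cv2.resize(s[130:250,210:360],None,fx=5,fy=5,interpolation=cv2.INTER_CUBIC))
cv2.imwrite('pics/t2.png',cv2.resize(s[130:250,355:505],None,fx=5,fy=5,interpolation=cv2.INTER_CUBIC))
s=cv2.imread('pics/scene0.png'); 
cv2.imwrite('pics/s1.png',cv2.resize(s[120:240,270:470],None,fx=4,fy=4,interpolation=cv2.INTER_CUBIC))
cv2.imwrite('pics/s2.png',cv2.resize(s[170:290,130:270],None,fx=5,fy=5,interpolation=cv2.INTER_CUBIC))
E
```

```text
(no output)
```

View pics/t1.png

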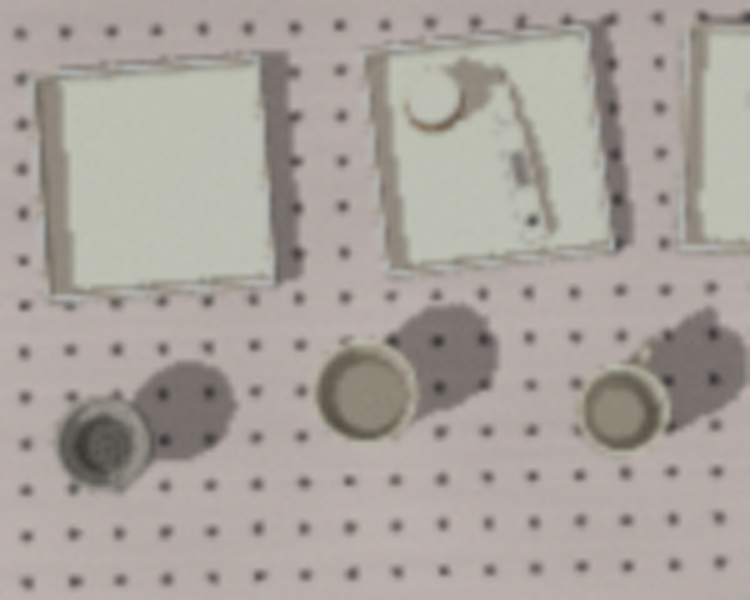

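View pics/t2.png

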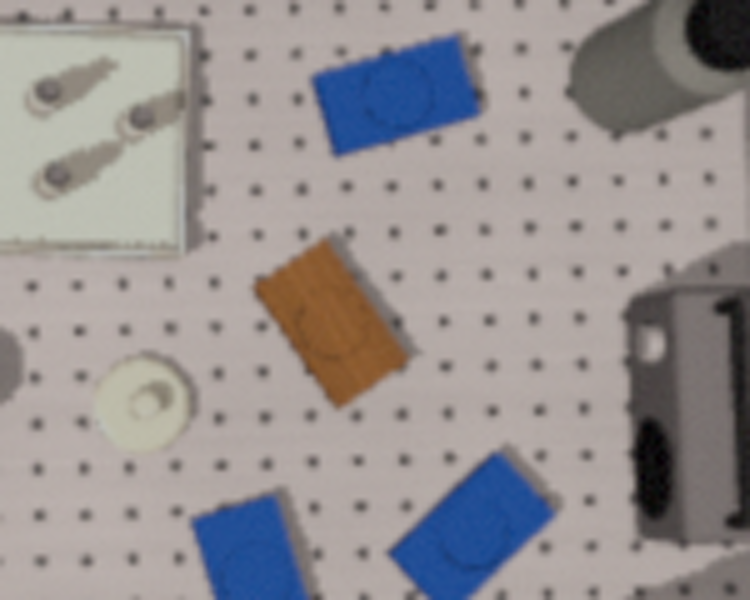

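View pics/s1.png

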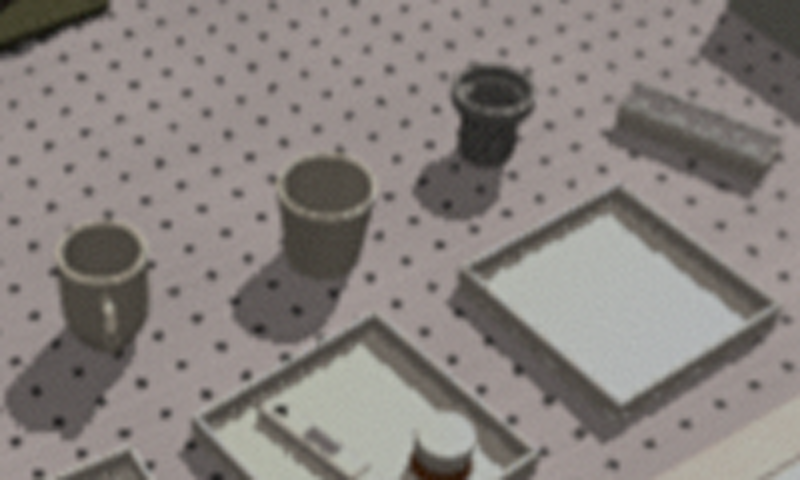

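View pics/s2.png

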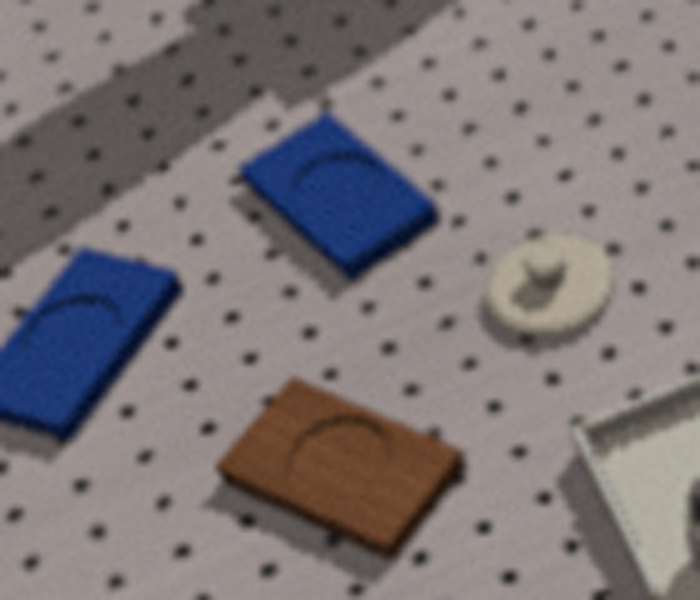

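```bash
python3 - <<'E'
from h import *
s=snap('top'); im=s['img'].astype(int)
q=snap('scene'); iq=q['img'].astype(int)
for p in [(335,211),(335,203),(283,208),(231,219),(231,210),(383,210),(421,194),(300,230),(350,205),(242,165)]: print(p,im[p[1],p[0]])
b=cv2.GaussianBlur(s['img'],(0,0),0.7).astype(int)
def show(m,f): cv2.imwrite('pics/'+f,m)
m=((b[...,1]-b[...,0])>-4).astype(np.uint8)*255
cv2.imwrite('pics/m.png',cv2.resize(m[130:250,210:450],None,fx=3,fy=3,interpolation=0))
b2=cv2.GaussianBlur(q['img'],(0,0),0.7).astype(int)
m=((b2[...,1]-b2[...,0])>-4).astype(np.uint8)*255
cv2.imwrite('pics/m2.png',cv2.resize(m[120:290,170:470],None,fx=2.6,fy=2.6,interpolation=0))
E
```

```text
(335, 211) [143 136 120]
(335, 203) [166 164 148]
(283, 208) [143 136 121]
(231, 219) [87 83 79]
(231, 210) [137 133 125]
(383, 210) [189 187 169]
(421, 194) [140  91  48]
(300, 230) [185 174 171]
(350, 205) [120 111 109]
(242, 165) [188 191 179]
```

View pics/m.png

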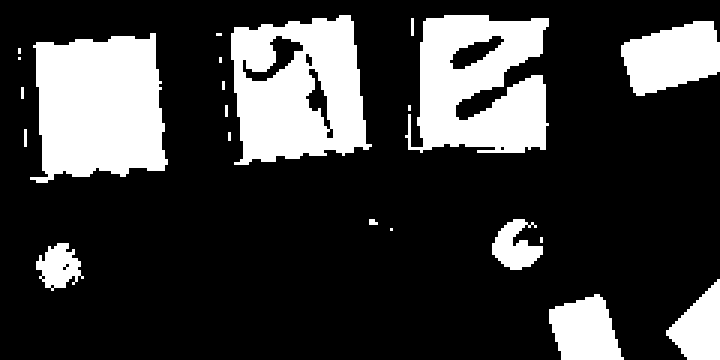

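View pics/m2.png

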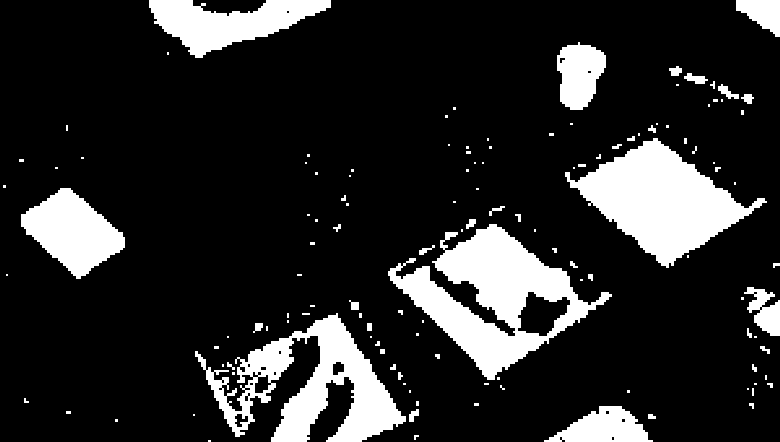

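```bash
python3 - <<'E'
from h import *
for n,y0,y1,x0,x1,k in(('top',130,250,210,450,3),('scene',120,290,170,470,2.6)):
    s=snap(n); b=cv2.GaussianBlur(s['img'].astype(np.float32),(0,0),0.8)
    g=b[...,1]/b[...,2]
    v=np.clip((g-0.95)/0.25*255,0,255).astype(np.uint8)
    cv2.imwrite('pics/g_%s.png'%n,cv2.resize(v[y0:y1,x0:x1],None,fx=k,fy=k,interpolation=0))
E
```

```text
(no output)
```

View pics/g_top.png

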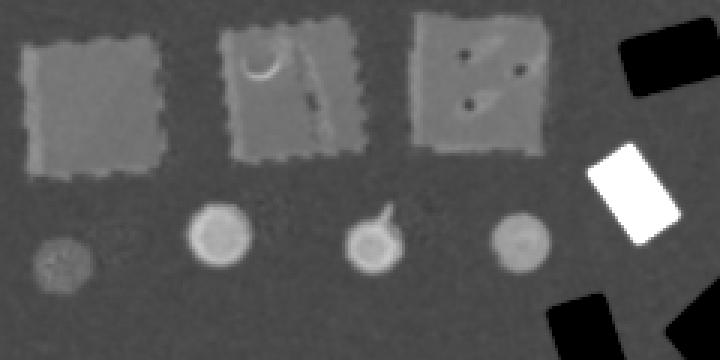

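View pics/g_scene.png

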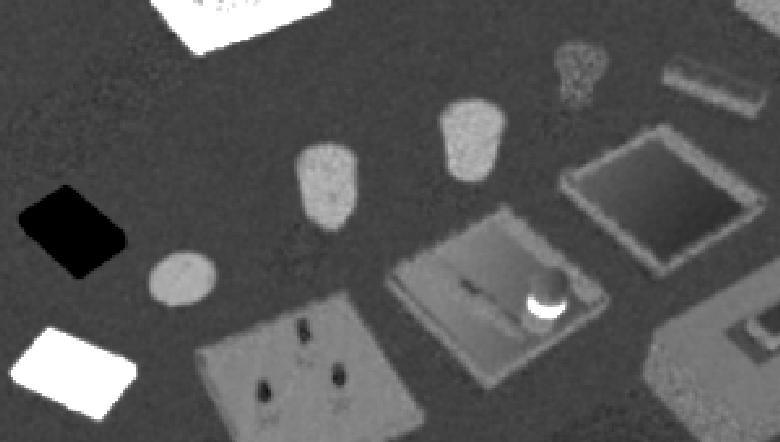

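```bash
cat > meas.py <<'E'
from h import *
def gmap(s):
    b=cv2.GaussianBlur(s['img'].astype(np.float32),(0,0),0.8); return b[...,1]/b[...,2]
def blob(g,p,th,hi=9,k=0):
    m=((g>th)&(g<hi)).astype(np.uint8)
    if k: m=cv2.morphologyEx(m,cv2.MORPH_OPEN,cv2.getStructuringElement(cv2.MORPH_ELLIPSE,(k,k)))
    n,l,st,ce=cv2.connectedComponentsWithStats(m)
    i=l[p[1],p[0]]; assert i>0,p
    return (l==i).astype(np.uint8),ce[i],st[i]
E
python3 - <<'E'
from meas import *
s=snap('top'); g=gmap(s)
for n,p,th,z,k in(('strainer',(231,219),1.04,.057,5),('plain',(283,208),1.065,.05,5),('cup',(335,211),1.065,.057,5),('lid',(383,210),1.06,.009,5),('cuphandle',(335,211),1.065,.057,0),('stand',(421,194),1.3,.009,0),('tray',(242,165),1.042,.012,3)):
    m,c,st=blob(g,p,th,k=k)
    if n in('stand','tray'):
        cc=max(cv2.findContours(m,0,1)[0],key=cv2.contourArea)
        if n=='tray': cc=cv2.convexHull(cc)
        rc=cv2.minAreaRect(cc); c2=rc[0]; bp=cv2.boxPoints(rc)
        W=np.array([onz(s,*q,z)[:2] for q in bp]); 
        e=np.diff(np.vstack([W,W[:1]]),axis=0)
        print(n,c,'centroid',onz(s,*c,z)[:2].round(4),'rect',onz(s,*c2,z)[:2].round(4),'edges',np.hypot(*e.T).round(4),np.degrees(np.arctan2(e[:,1],e[:,0])).round(1))
    else:
        W=onz(s,*c,z); px=0.001*1  
        cc=max(cv2.findContours(m,0,1)[0],key=cv2.contourArea)
        d=2*np.sqrt(st[4]/np.pi)*(1.614-z)/462.9
        print(n,c.round(2),W[:2].round(4),'diam',round(d,4))
        if n=='cuphandle':
            ys,xs=np.nonzero(m); P=np.array([onz(s,x,y,.05)[:2] for x,y in zip(xs,ys)])
            m2,c2,_=blob(g,p,th,k=5); C=onz(s,*c2,.057)[:2]
            dd=P-C; r_=np.hypot(*dd.T); f=r_>.037; v=dd[f].mean(0); print('handle',f.sum(),r_.max(),np.degrees(np.arctan2(v[1],v[0])))
# second view
q=snap('scene'); g2=gmap(q)
for n,p in(('lid',(170+182/2.6,120+279/2.6)),('stand',(170+75/2.6,120+372/2.6))):
    p=tuple(int(v) for v in p)
    m,c,st=blob(g2,p,1.065 if n=='lid' else 1.3,k=3); print(n,'scene',onz(q,*c,.009)[:2].round(4))
E
```

```text
strainer [230.26 218.35] [0.4243 0.2542] diam 0.0649
plain [282.81 207.9 ] [0.4547 0.0779] diam 0.0717
cup [334.14 211.37] [ 0.4379 -0.0948] diam 0.0634
lid [383.14 210.43] [ 0.4377 -0.2673] diam 0.0677
cuphandle [334.37 210.89] [ 0.4395 -0.0956] diam 0.0652
handle 11 0.04979130947965319 -24.86619561299218
stand [420.92089249 194.27789047] centroid [ 0.4902 -0.4012] rect [ 0.4904 -0.4011] edges [0.0598 0.1021 0.0596 0.1019] [ -56.8 -147.2  123.    32.9]
tray [240.25012025 165.39009139] centroid [0.608  0.2247] rect [0.6068 0.2243] edges [0.166  0.165  0.1649 0.1647] [ -87.1 -176.8   92.8    3.6]
lid scene [ 0.4408 -0.266 ]
stand scene [ 0.4932 -0.3988]
```

Call:
send_rows(
  moves=[
    {"x": 45, "y": 28, "z": 0, "az": 4},
    {"x": 90, "y": 56, "z": -10, "az": 8},
    {"x": 135, "y": 84, "z": -20, "az": 12},
    {"x": 180, "y": 112, "z": -30, "az": 16},
    {"x": 225, "y": 140, "z": -50, "az": 16},
  ],
)

```text
$.moves[0]: bad value
```

Call:
send_rows(
  moves=[
    {"x": 45, "y": 28, "z": -30},
    {"x": 86, "y": 58, "z": -50},
    {"x": 86, "y": 58, "z": -80},
    {"x": 86, "y": 58, "z": -90},
    {"x": 86, "y": 58, "z": -90},
  ],
)

```text
$.moves[0]: bad value
```

```bash
python3 - <<'E'
from h import *
st=r.get_state(); print(st['time'],st['tool_pos'],st['ee_rot'].round(3),st['contact_force'],st['joint_positions'])
for n in('top','scene'):
    s=snap(n); c=st['tool_pos']-[0,0,.1]
    tip=st['tool_pos']+st['ee_rot']@[0,0,.022]
    for d in(.044,-.044): print(n,proj(s,tip+st['ee_rot']@[0,d,0]))
    u,v=proj(s,tip).astype(int); x0,y0=max(0,u-50),max(0,v-40)
    cv2.imwrite('pics/a_%s.png'%n,cv2.resize(cv2.cvtColor(s['img'],4)[y0:y0+80,x0:x0+100],None,fx=7,fy=7,interpolation=2)); print(x0,y0)
E
```

```text
0.4 [ 0.17980377 -0.59850202  0.26061502] [[ 0.958  0.288 -0.   ]
 [ 0.288 -0.958  0.   ]
 [ 0.    -0.    -1.   ]] [ 0.5466972  -0.21416206  0.15530944] [ 1.31279276  0.68923762 -0.19460263  1.56545641  0.15728682  0.90250135
 -0.21512883]
top [523.83796608 287.3968786 ]
top [495.9541465  296.94250077]
459 252
scene [ 29.62308949 158.1612132 ]
scene [ 67.17190574 139.97238949]
0 108
```

Every key is probably required.

Call:
send_rows(
  moves=[
    {"x": 45, "y": 28, "z": 0, "ax": 0, "ay": 0, "az": 4, "gripper": 0},
    {"x": 90, "y": 56, "z": -10, "ax": 0, "ay": 0, "az": 8, "gripper": 0},
    {"x": 135, "y": 84, "z": -20, "ax": 0, "ay": 0, "az": 12, "gripper": 0},
    {"x": 180, "y": 112, "z": -30, "ax": 0, "ay": 0, "az": 16, "gripper": 0},
    {"x": 225, "y": 140, "z": -50, "ax": 0, "ay": 0, "az": 16, "gripper": 0},
  ],
)

```text
time: 1.12
tool_pos: [0.4066, -0.4582, 0.2111]
ee_rot: [[0.841, 0.541, 0.002], [0.541, -0.841, -0.002], [0.001, 0.002, -1.0]]
contact_force: [0.6, 0.2, 0.4]
grip_width: 0.0879
```

Call:
send_rows(
  moves=[
    {"x": 45, "y": 28, "z": -30, "ax": 0, "ay": 0, "az": 0, "gripper": 0},
    {"x": 86, "y": 58, "z": -50, "ax": 0, "ay": 0, "az": 0, "gripper": 0},
    {"x": 86, "y": 58, "z": -80, "ax": 0, "ay": 0, "az": 0, "gripper": 0},
    {"x": 86, "y": 58, "z": -90, "ax": 0, "ay": 0, "az": 0, "gripper": 0},
    {"x": 86, "y": 58, "z": -90, "ax": 0, "ay": 0, "az": 0, "gripper": 0},
  ],
)

```text
time: 1.75
tool_pos: [0.4897, -0.4014, 0.1205]
ee_rot: [[0.842, 0.539, -0.001], [0.539, -0.842, -0.0], [-0.001, -0.001, -1.0]]
contact_force: [0.5, -0.8, -1.3]
grip_width: 0.088
```

```bash
cat > look.py <<'E'
from h import *
import sys
k=sys.argv[1]
st=r.get_state(); print(st['time'],st['tool_pos'],st['ee_rot'].round(3).tolist(),st['contact_force'].round(1),st['joint_positions'].round(2),st['grip_width'])
for n in('top','scene'):
    s=snap(n)
    tip=st['tool_pos']+st['ee_rot']@[0,0,.022]
    for d in(.044,-.044): print(n,proj(s,tip+st['ee_rot']@[0,d,0]))
    u,v=proj(s,tip).astype(int); x0,y0=max(0,u-50),max(0,v-40)
    cv2.imwrite('pics/%s_%s.png'%(k,n),cv2.resize(cv2.cvtColor(s['img'],4)[y0:y0+80,x0:x0+100],None,fx=7,fy=7,interpolation=2)); print('origin',x0,y0)
E
python3 look.py a
```

```text
1.75 [ 0.48970193 -0.40142705  0.12046426] [[0.842, 0.539, -0.001], [0.539, -0.842, -0.0], [-0.001, -0.001, -1.0]] [ 0.5 -0.8 -1.3] [ 0.71  0.88 -0.18  1.64  0.24  0.64 -0.6 ] 0.08804216445994499
top [438.15284143 185.16686332]
top [416.35471631 200.16055525]
origin 377 152
scene [174.26140959 254.2331976 ]
scene [199.05697057 226.40912433]
origin 137 199
```

View pics/a_top.png

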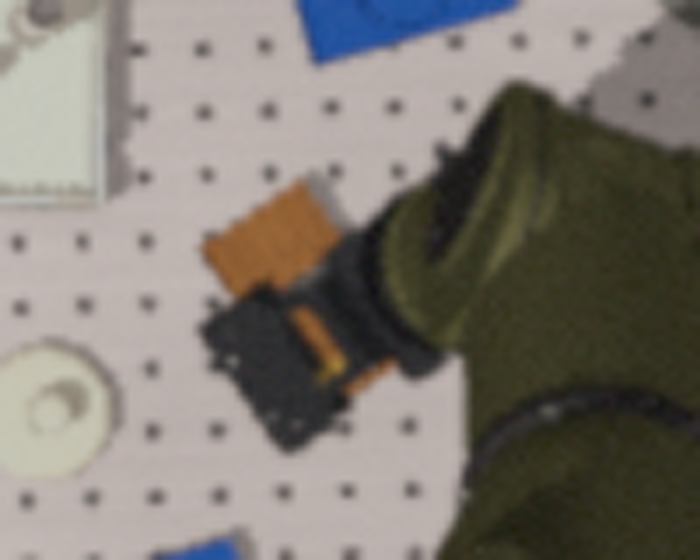

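View pics/a_scene.png

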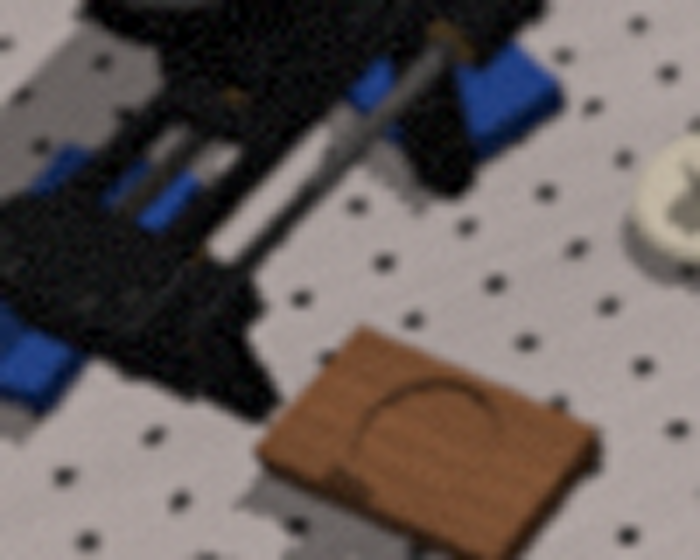

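The jaws line up across the stand's width, and both tips are near their projections. Descending and gripping.

Call:
send_rows(
  moves=[
    {"x": 1, "y": 1, "z": -40, "ax": 0, "ay": 0, "az": 0, "gripper": 0},
    {"x": 1, "y": 1, "z": -70, "ax": 0, "ay": 0, "az": 0, "gripper": 0},
    {"x": 1, "y": 1, "z": -85, "ax": 0, "ay": 0, "az": 0, "gripper": 0},
    {"x": 1, "y": 1, "z": -95, "ax": 0, "ay": 0, "az": 0, "gripper": 0},
    {"x": 1, "y": 1, "z": -95, "ax": 0, "ay": 0, "az": 0, "gripper": 0},
  ],
)

```text
time: 2.48
tool_pos: [0.4919, -0.3999, 0.026]
ee_rot: [[0.841, 0.54, 0.0], [0.54, -0.841, -0.0], [0.0, 0.0, -1.0]]
contact_force: [0.5, -0.5, -1.1]
grip_width: 0.0879
```

Call:
send_rows(
  moves=[
    {"x": 0, "y": 0, "z": 0, "ax": 0, "ay": 0, "az": 0, "gripper": 80},
    {"x": 0, "y": 0, "z": 0, "ax": 0, "ay": 0, "az": 0, "gripper": 160},
    {"x": 0, "y": 0, "z": 0, "ax": 0, "ay": 0, "az": 0, "gripper": 255},
    {"x": 0, "y": 0, "z": 0, "ax": 0, "ay": 0, "az": 0, "gripper": 255},
    {"x": 0, "y": 0, "z": 0, "ax": 0, "ay": 0, "az": 0, "gripper": 255},
  ],
)

```text
time: 3.1
tool_pos: [0.492, -0.3997, 0.0262]
ee_rot: [[0.841, 0.54, 0.0], [0.54, -0.841, -0.0], [0.0, 0.001, -1.0]]
contact_force: [-1.5, 0.7, 5.0]
grip_width: 0.0598
```

Call:
send_rows(
  moves=[
    {"x": 0, "y": 0, "z": 20, "ax": 0, "ay": 0, "az": 0, "gripper": 255},
    {"x": 0, "y": 0, "z": 60, "ax": 0, "ay": 0, "az": 0, "gripper": 255},
    {"x": 0, "y": 0, "z": 110, "ax": 0, "ay": 0, "az": 0, "gripper": 255},
    {"x": 5, "y": 30, "z": 124, "ax": 0, "ay": 0, "az": 0, "gripper": 255},
    {"x": 15, "y": 74, "z": 124, "ax": 0, "ay": 0, "az": -4, "gripper": 255},
  ],
)

```text
time: 3.72
tool_pos: [0.5072, -0.3273, 0.1525]
ee_rot: [[0.88, 0.476, 0.004], [0.476, -0.88, -0.003], [0.002, 0.005, -1.0]]
contact_force: [0.5, 0.8, -0.5]
grip_width: 0.0596
```

Call:
send_rows(
  moves=[
    {"x": 10, "y": 50, "z": 0, "ax": 0, "ay": 0, "az": -4, "gripper": 255},
    {"x": 20, "y": 100, "z": 0, "ax": 0, "ay": 0, "az": -8, "gripper": 255},
    {"x": 30, "y": 150, "z": 0, "ax": 0, "ay": 0, "az": -12, "gripper": 255},
    {"x": 40, "y": 200, "z": 0, "ax": 0, "ay": 0, "az": -16, "gripper": 255},
    {"x": 50, "y": 250, "z": 0, "ax": 0, "ay": 0, "az": -20, "gripper": 255},
  ],
)

```text
time: 4.35
tool_pos: [0.5573, -0.0739, 0.1508]
ee_rot: [[0.989, 0.149, 0.001], [0.149, -0.989, 0.0], [0.001, -0.0, -1.0]]
contact_force: [0.3, 0.4, -0.8]
grip_width: 0.0599
```

Call:
send_rows(
  moves=[
    {"x": 10, "y": 50, "z": 0, "ax": 0, "ay": 0, "az": -2, "gripper": 255},
    {"x": 20, "y": 100, "z": 0, "ax": 0, "ay": 0, "az": -4, "gripper": 255},
    {"x": 30, "y": 150, "z": 0, "ax": 0, "ay": 0, "az": -5.4, "gripper": 255},
    {"x": 40, "y": 200, "z": 0, "ax": 0, "ay": 0, "az": -5.4, "gripper": 255},
    {"x": 45, "y": 240, "z": 0, "ax": 0, "ay": 0, "az": -5.4, "gripper": 255},
  ],
)

```text
time: 4.97
tool_pos: [0.6021, 0.1675, 0.1508]
ee_rot: [[0.998, 0.06, 0.001], [0.06, -0.998, 0.002], [0.001, -0.002, -1.0]]
contact_force: [0.4, -1.2, -0.6]
grip_width: 0.0597
```

```bash
python3 look.py b
```

```text
4.975 [0.60205382 0.16750173 0.1507571 ] [[0.998, 0.06, 0.001], [0.06, -0.998, 0.002], [0.001, -0.002, -1.0]] [ 0.4 -1.2 -0.6] [-0.4   0.83  0.09  1.67 -0.12  0.65 -1.75] 0.059651012240287085
top [265.90469729 160.93704985]
top [238.65835751 163.28196752]
origin 202 122
scene [400.87506389 175.24139927]
scene [425.47975062 161.86844192]
origin 363 128
```

View pics/b_top.png

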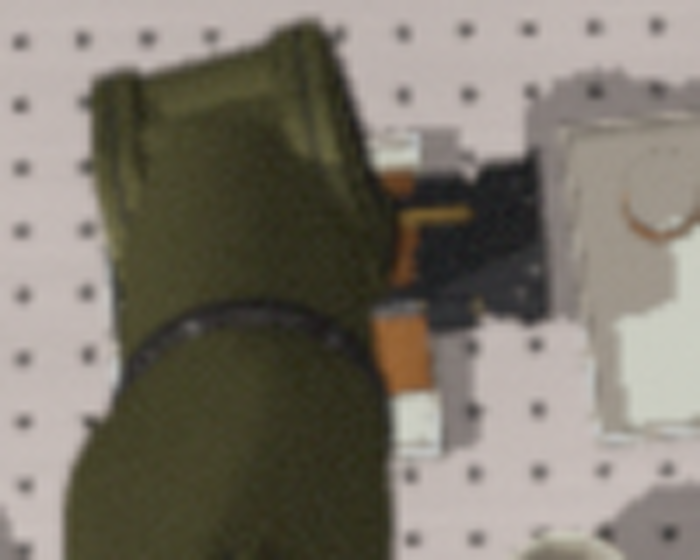

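View pics/b_scene.png

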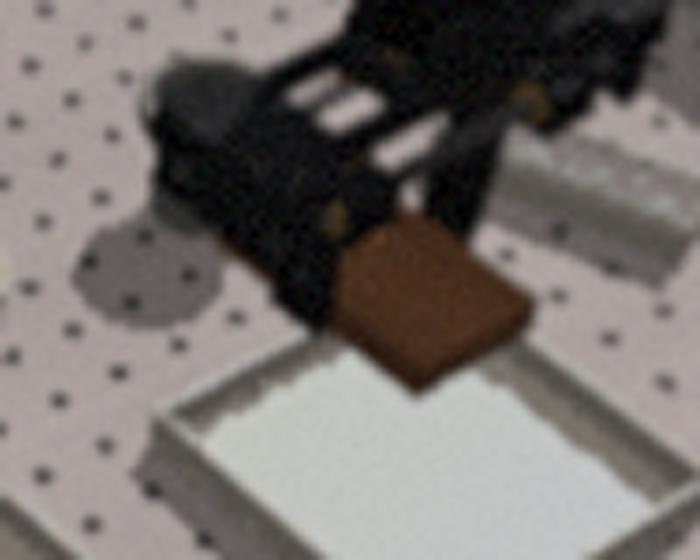

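```bash
python3 - <<'E'
from h import *
s=snap('top'); im=s['img'].astype(int)
m=((im[...,0]-im[...,2])>35)&(im[...,0]>100); m[:,:250]=0;m[:,270:]=0;m[:140]=0;m[185:]=0
ys,xs=np.nonzero(m)
for x in range(255,265):
    y=ys[xs==x]
    if len(y): print(x,y.min(),y.max(),onz(s,x,y.min()-.5,.141)[:2].round(4),onz(s,x,y.max()+.5,.141)[:2].round(4))
print(onz(s,253.7,126+0,.022))
E
```

```text
255 167 174 [0.586  0.1576] [0.5603 0.1581]
256 146 177 [0.6537 0.1531] [0.5506 0.1551]
257 146 177 [0.6536 0.1499] [0.5505 0.1519]
258 153 177 [0.6309 0.1471] [0.5504 0.1487]
259 153 177 [0.6308 0.1439] [0.5503 0.1455]
260 167 177 [0.5856 0.1416] [0.5502 0.1423]
261 152 177 [0.6338 0.1374] [0.5502 0.1391]
262 152 152 [0.6338 0.1342] [0.6305 0.1343]
263 152 152 [0.6337 0.131 ] [0.6304 0.1311]
264 152 152 [0.6336 0.1278] [0.6303 0.1279]
[0.7431905  0.17411541 0.022     ]
```

Call:
send_rows(
  moves=[
    {"x": 3, "y": 30, "z": 0, "ax": 0, "ay": 0, "az": 0, "gripper": 255},
    {"x": 6, "y": 55, "z": -15, "ax": 0, "ay": 0, "az": 0, "gripper": 255},
    {"x": 6, "y": 58, "z": -50, "ax": 0, "ay": 0, "az": 0, "gripper": 255},
    {"x": 6, "y": 58, "z": -85, "ax": 0, "ay": 0, "az": 0, "gripper": 255},
    {"x": 6, "y": 58, "z": -105, "ax": 0, "ay": 0, "az": 0, "gripper": 255},
  ],
)

```text
time: 5.75
tool_pos: [0.6066, 0.2216, 0.0423]
ee_rot: [[0.998, 0.057, -0.003], [0.057, -0.998, -0.002], [-0.003, 0.001, -1.0]]
contact_force: [0.5, 0.1, -0.7]
grip_width: 0.0595
```

Call:
send_rows(
  moves=[
    {"x": 0, "y": 0, "z": -6, "ax": 0, "ay": 0, "az": 0, "gripper": 255},
    {"x": 0, "y": 0, "z": -10, "ax": 0, "ay": 0, "az": 0, "gripper": 255},
    {"x": 0, "y": 0, "z": -13, "ax": 0, "ay": 0, "az": 0, "gripper": 255},
    {"x": 0, "y": 0, "z": -15, "ax": 0, "ay": 0, "az": 0, "gripper": 255},
    {"x": 0, "y": 0, "z": -15.5, "ax": 0, "ay": 0, "az": 0, "gripper": 255},
  ],
)

```text
time: 6.38
tool_pos: [0.6083, 0.2226, 0.0302]
ee_rot: [[0.998, 0.058, 0.001], [0.058, -0.998, 0.0], [0.001, -0.0, -1.0]]
contact_force: [-1.1, -0.0, 6.9]
grip_width: 0.0594
```

Call:
send_rows(
  moves=[
    {"x": 0, "y": 0, "z": 0, "ax": 0, "ay": 0, "az": 0, "gripper": 200},
    {"x": 0, "y": 0, "z": 0, "ax": 0, "ay": 0, "az": 0, "gripper": 60},
    {"x": 0, "y": 0, "z": 0, "ax": 0, "ay": 0, "az": 0, "gripper": 0},
    {"x": 0, "y": 0, "z": 0, "ax": 0, "ay": 0, "az": 0, "gripper": 0},
    {"x": 0, "y": 0, "z": 0, "ax": 0, "ay": 0, "az": 0, "gripper": 0},
  ],
)

```text
time: 7.0
tool_pos: [0.6078, 0.2224, 0.0291]
ee_rot: [[0.998, 0.058, -0.0], [0.058, -0.998, -0.0], [-0.0, 0.0, -1.0]]
contact_force: [-0.1, -0.5, -0.1]
grip_width: 0.0882
```

Call:
send_rows(
  moves=[
    {"x": 0, "y": 0, "z": 15, "ax": 0, "ay": 0, "az": 0, "gripper": 0},
    {"x": 0, "y": 0, "z": 60, "ax": 0, "ay": 0, "az": 0, "gripper": 0},
    {"x": 0, "y": 0, "z": 110, "ax": 0, "ay": 0, "az": 0, "gripper": 0},
    {"x": -20, "y": -50, "z": 130, "ax": 0, "ay": 0, "az": -4, "gripper": 0},
    {"x": -45, "y": -100, "z": 130, "ax": 0, "ay": 0, "az": -10, "gripper": 0},
  ],
)

```text
time: 7.62
tool_pos: [0.5644, 0.1218, 0.1624]
ee_rot: [[0.993, -0.118, 0.007], [-0.118, -0.993, 0.001], [0.007, -0.002, -1.0]]
contact_force: [0.4, 0.3, -0.4]
grip_width: 0.0877
```

Call:
send_rows(
  moves=[
    {"x": -20, "y": -50, "z": 0, "ax": 0, "ay": 0, "az": -6, "gripper": 0},
    {"x": -45, "y": -100, "z": 0, "ax": 0, "ay": 0, "az": -12, "gripper": 0},
    {"x": -70, "y": -150, "z": 0, "ax": 0, "ay": 0, "az": -18, "gripper": 0},
    {"x": -90, "y": -190, "z": 0, "ax": 0, "ay": 0, "az": -18, "gripper": 0},
    {"x": -90, "y": -190, "z": 0, "ax": 0, "ay": 0, "az": -18, "gripper": 0},
  ],
)

```text
time: 8.25
tool_pos: [0.4711, -0.0716, 0.1603]
ee_rot: [[0.906, -0.424, -0.0], [-0.424, -0.906, -0.002], [0.0, 0.002, -1.0]]
contact_force: [0.2, 0.5, -0.4]
grip_width: 0.0881
```

```bash
python3 look.py c; python3 - <<'E'
from meas import *
s=snap('top','t5.png'); q=snap('scene','s5.png'); 
for n,ss in(('top',s),('scene',q)):
    a=ss['img'].astype(int); m=((a[...,0]-a[...,2])>35)&((a[...,0]>1.25*a[...,1]))
    m=m.astype(np.uint8)
    u,v=proj(ss,[.608,.224,.02]).astype(int); w=np.zeros_like(m); w[v-35:v+35,u-35:u+35]=1
    m=cv2.morphologyEx(m*w,cv2.MORPH_OPEN,np.ones((3,3),np.uint8))
    ys,xs=np.nonzero(m); print(n,len(xs),onz(ss,xs.mean(),ys.mean(),.013 if n=='top' else .016)[:2].round(4))
    rc=cv2.minAreaRect(np.stack([xs,ys],1).astype(np.float32)); print(rc)
    cv2.imwrite('pics/d_%s.png'%n,cv2.resize(cv2.cvtColor(ss['img'],4)[v-40:v+40,u-50:u+50],None,fx=7,fy=7,interpolation=2))
    # tray via floor centroid
E
```

```text
8.25 [ 0.47111907 -0.07156243  0.16033625] [[0.906, -0.424, -0.0], [-0.424, -0.906, -0.002], [0.0, 0.002, -1.0]] [ 0.2  0.5 -0.4] [-0.03  0.68  0.13  2.11 -0.22  0.36 -1.73] 0.08810886167794447
top [340.31768332 205.91764132]
top [315.03316417 194.94258791]
origin 277 160
scene [289.88975517 171.55232813]
scene [324.5597997  168.66133353]
origin 257 130
top 494 [0.6076 0.2207]
((241.5, 165.5), (29.0, 17.0), 90.0)
scene 557 [0.611  0.2221]
((423.54876708984375, 192.93902587890625), (37.63787841796875, 16.71059226989746), 38.65980911254883)
```

View pics/d_top.png

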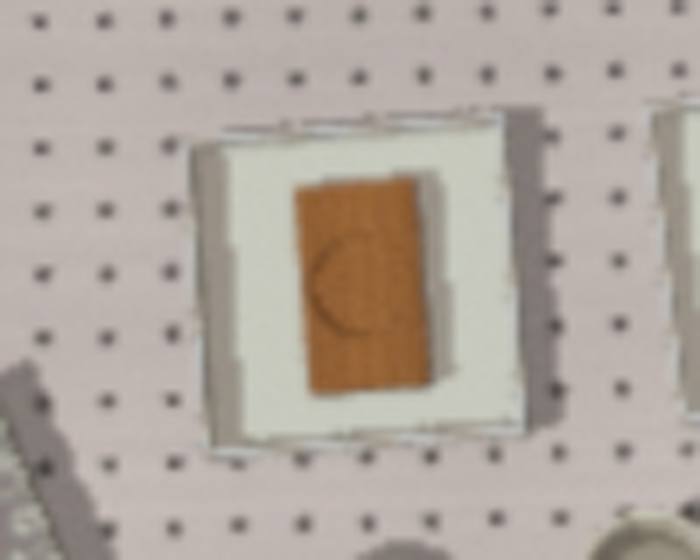

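View pics/d_scene.png

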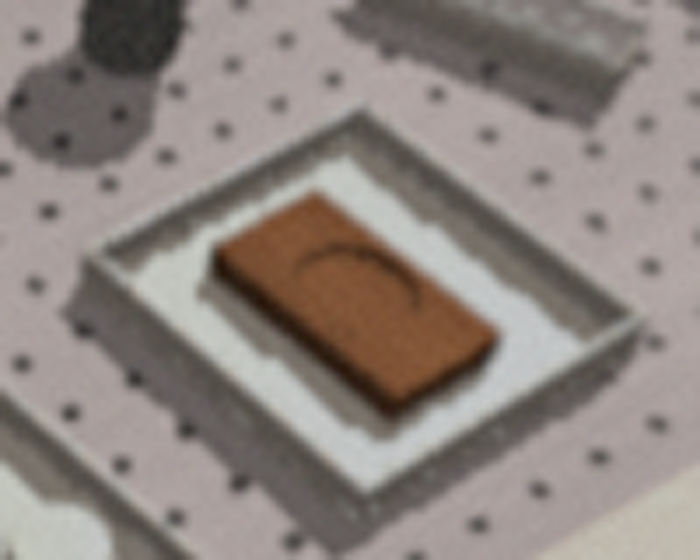

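Call:
send_rows(
  moves=[
    {"x": -15, "y": -10, "z": 0, "ax": 0, "ay": 0, "az": 0, "gripper": 0},
    {"x": -31, "y": -21, "z": -10, "ax": 0, "ay": 0, "az": 0, "gripper": 0},
    {"x": -31, "y": -21, "z": -30, "ax": 0, "ay": 0, "az": 0, "gripper": 0},
    {"x": -31, "y": -21, "z": -45, "ax": 0, "ay": 0, "az": 0, "gripper": 0},
    {"x": -31, "y": -21, "z": -45, "ax": 0, "ay": 0, "az": 0, "gripper": 0},
  ],
)

```text
time: 9.07
tool_pos: [0.4405, -0.0884, 0.1136]
ee_rot: [[0.909, -0.417, -0.003], [-0.417, -0.909, 0.0], [-0.003, 0.001, -1.0]]
contact_force: [-0.0, -0.3, -0.1]
grip_width: 0.0884
```

```bash
python3 look.py e
```

```text
9.075 [ 0.44049465 -0.08844816  0.11359798] [[0.909, -0.417, -0.003], [-0.417, -0.909, 0.0], [-0.003, 0.001, -1.0]] [-0.  -0.3 -0.1] [ 0.06  0.76  0.06  2.21 -0.23  0.18 -1.68] 0.08835030674872359
top [344.95354766 215.57920504]
top [320.32793471 205.10962226]
origin 282 170
scene [279.86510649 180.48100901]
scene [313.03607799 177.45376806]
origin 246 138
```

View pics/e_top.png

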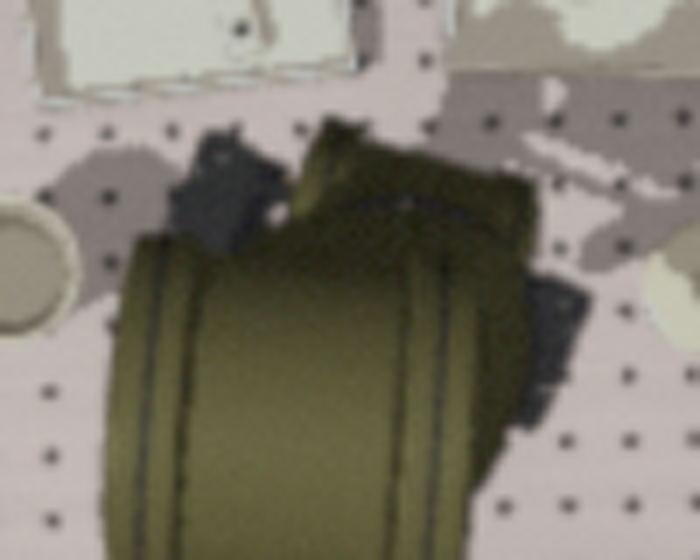

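View pics/e_scene.png

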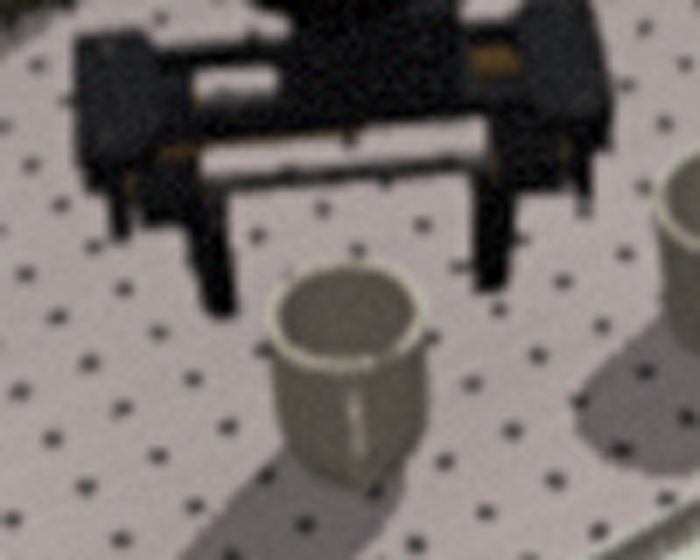

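```bash
python3 - <<'E'
from h import *
q=snap('scene'); print(onz(q,246+347/7-.5,138+318/7-.5,.08)); print(r.get_state()['tool_pos'])
E
```

```text
[ 0.44075268 -0.09369099  0.08      ]
[ 0.44171996 -0.08862849  0.11470881]
```

Call:
send_rows(
  moves=[
    {"x": 0, "y": -3, "z": 0, "ax": 0, "ay": 0, "az": 0, "gripper": 0},
    {"x": 0, "y": -3, "z": 0, "ax": 0, "ay": 0, "az": 0, "gripper": 0},
  ],
)

```text
time: 9.48
tool_pos: [0.442, -0.092, 0.1146]
ee_rot: [[0.908, -0.418, 0.001], [-0.418, -0.908, -0.0], [0.001, 0.0, -1.0]]
contact_force: [-0.3, 0.1, 0.7]
grip_width: 0.0881
```

Call:
send_rows(
  moves=[
    {"x": -1.5, "y": -1, "z": -15, "ax": 0, "ay": 0, "az": 0, "gripper": 0},
    {"x": -1.5, "y": -1, "z": -30, "ax": 0, "ay": 0, "az": 0, "gripper": 0},
    {"x": -1.5, "y": -1, "z": -43, "ax": 0, "ay": 0, "az": 0, "gripper": 0},
    {"x": -1.5, "y": -1, "z": -51, "ax": 0, "ay": 0, "az": 0, "gripper": 0},
    {"x": -1.5, "y": -1, "z": -51, "ax": 0, "ay": 0, "az": 0, "gripper": 0},
  ],
)

```text
time: 10.1
tool_pos: [0.4401, -0.0926, 0.0628]
ee_rot: [[0.909, -0.418, -0.001], [-0.418, -0.909, 0.0], [-0.001, 0.0, -1.0]]
contact_force: [0.5, -0.1, -0.4]
grip_width: 0.0883
```

Call:
send_rows(
  moves=[
    {"x": 0, "y": 0, "z": 0, "ax": 0, "ay": 0, "az": 0, "gripper": 50},
    {"x": 0, "y": 0, "z": 0, "ax": 0, "ay": 0, "az": 0, "gripper": 80},
    {"x": 0, "y": 0, "z": 0, "ax": 0, "ay": 0, "az": 0, "gripper": 120},
    {"x": 0, "y": 0, "z": 0, "ax": 0, "ay": 0, "az": 0, "gripper": 255},
    {"x": 0, "y": 0, "z": 0, "ax": 0, "ay": 0, "az": 0, "gripper": 255},
  ],
)

```text
time: 10.72
tool_pos: [0.4404, -0.0927, 0.0635]
ee_rot: [[0.909, -0.418, 0.0], [-0.418, -0.909, -0.0], [0.0, 0.0, -1.0]]
contact_force: [-0.9, -0.6, 4.6]
grip_width: 0.0596
```

```bash
python3 look.py f
```

```text
10.725 [ 0.44040014 -0.09274663  0.06349407] [[0.909, -0.418, 0.0], [-0.418, -0.909, -0.0], [0.0, 0.0, -1.0]] [-0.9 -0.6  4.6] [ 0.09  0.87  0.02  2.22 -0.23  0.05 -1.66] 0.059576337043767406
top [345.22970729 215.85531915]
top [321.39467819 205.70165567]
origin 283 170
scene [279.99166285 194.39473452]
scene [312.0933454  191.37553302]
origin 246 152
```

View pics/f_scene.png

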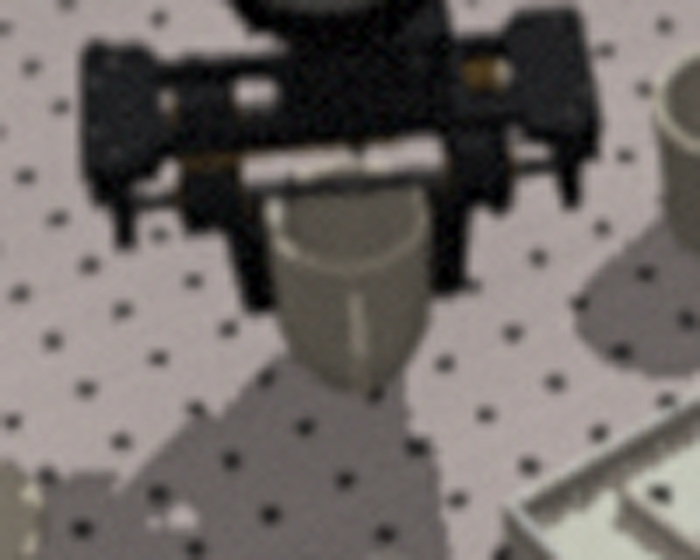

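Call:
send_rows(
  moves=[
    {"x": 0, "y": 0, "z": 12, "ax": 0, "ay": 0, "az": 0, "gripper": 255},
    {"x": 0, "y": 0, "z": 40, "ax": 0, "ay": 0, "az": 0, "gripper": 255},
    {"x": 0, "y": 0, "z": 80, "ax": 0, "ay": 0, "az": 0, "gripper": 255},
    {"x": 5, "y": 10, "z": 110, "ax": 0, "ay": 0, "az": 2, "gripper": 255},
    {"x": 20, "y": 40, "z": 120, "ax": 0, "ay": 0, "az": 5, "gripper": 255},
  ],
)

```text
time: 11.45
tool_pos: [0.4601, -0.0538, 0.1854]
ee_rot: [[0.941, -0.339, 0.002], [-0.339, -0.941, -0.001], [0.002, 0.001, -1.0]]
contact_force: [0.4, -0.9, -3.6]
grip_width: 0.0599
```

Call:
send_rows(
  moves=[
    {"x": 20, "y": 40, "z": 0, "ax": 0, "ay": 0, "az": 4, "gripper": 255},
    {"x": 40, "y": 80, "z": 0, "ax": 0, "ay": 0, "az": 8, "gripper": 255},
    {"x": 60, "y": 120, "z": 0, "ax": 0, "ay": 0, "az": 12, "gripper": 255},
    {"x": 80, "y": 160, "z": 0, "ax": 0, "ay": 0, "az": 16, "gripper": 255},
    {"x": 100, "y": 200, "z": 0, "ax": 0, "ay": 0, "az": 20, "gripper": 255},
  ],
)

```text
time: 12.08
tool_pos: [0.5599, 0.1487, 0.1833]
ee_rot: [[1.0, 0.008, -0.001], [0.008, -1.0, -0.001], [-0.002, 0.001, -1.0]]
contact_force: [-0.0, 0.1, -2.6]
grip_width: 0.0599
```

Call:
send_rows(
  moves=[
    {"x": 20, "y": 30, "z": 0, "ax": 0, "ay": 0, "az": 2, "gripper": 255},
    {"x": 40, "y": 60, "z": -10, "ax": 0, "ay": 0, "az": 3, "gripper": 255},
    {"x": 50, "y": 75, "z": -20, "ax": 0, "ay": 0, "az": 3, "gripper": 255},
    {"x": 50, "y": 75, "z": -30, "ax": 0, "ay": 0, "az": 3, "gripper": 255},
    {"x": 50, "y": 75, "z": -30, "ax": 0, "ay": 0, "az": 3, "gripper": 255},
  ],
)

```text
time: 12.7
tool_pos: [0.6086, 0.2207, 0.1521]
ee_rot: [[0.998, 0.057, -0.004], [0.057, -0.998, -0.003], [-0.004, 0.002, -1.0]]
contact_force: [0.7, -0.5, -3.1]
grip_width: 0.0597
```

```bash
python3 look.py g
```

```text
12.7 [0.60860741 0.22066176 0.1521026 ] [[0.998, 0.057, -0.004], [0.057, -0.998, -0.003], [-0.004, 0.002, -1.0]] [ 0.7 -0.5 -3.1] [-0.48  0.86  0.11  1.59 -0.13  0.71 -1.82] 0.05965146869843283
top [249.33768674 159.36427094]
top [222.05717857 161.64789822]
origin 185 120
scene [418.53330502 168.7160757 ]
scene [442.17535835 155.92836126]
origin 380 122
```

View pics/g_scene.png

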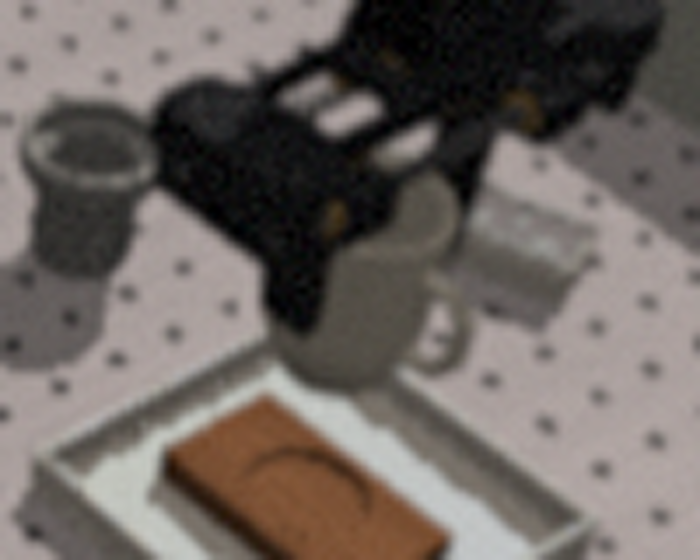

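Call:
send_rows(
  moves=[
    {"x": 0.5, "y": 2, "z": -20, "ax": 0, "ay": 0, "az": 0, "gripper": 255},
    {"x": 0.5, "y": 2, "z": -40, "ax": 0, "ay": 0, "az": 0, "gripper": 255},
    {"x": 0.5, "y": 2, "z": -52, "ax": 0, "ay": 0, "az": 0, "gripper": 255},
    {"x": 0.5, "y": 2, "z": -60, "ax": 0, "ay": 0, "az": 0, "gripper": 255},
    {"x": 0.5, "y": 2, "z": -63, "ax": 0, "ay": 0, "az": 0, "gripper": 255},
  ],
)

```text
time: 13.42
tool_pos: [0.6107, 0.2243, 0.0896]
ee_rot: [[0.998, 0.058, -0.001], [0.058, -0.998, -0.0], [-0.001, 0.0, -1.0]]
contact_force: [0.1, -1.2, -2.7]
grip_width: 0.0599
```

Call:
send_rows(
  moves=[
    {"x": 0, "y": 0, "z": 0, "ax": 0, "ay": 0, "az": 0, "gripper": 255},
    {"x": 0, "y": 0, "z": 0, "ax": 0, "ay": 0, "az": 0, "gripper": 255},
  ],
)

```text
time: 13.68
tool_pos: [0.6113, 0.2246, 0.0908]
ee_rot: [[0.998, 0.058, 0.001], [0.058, -0.998, 0.0], [0.001, -0.0, -1.0]]
contact_force: [0.1, 0.6, -3.1]
grip_width: 0.0594
```

```bash
python3 look.py i
```

```text
13.675 [0.61125821 0.22455468 0.09083674] [[0.998, 0.058, 0.001], [0.058, -0.998, 0.0], [0.001, -0.0, -1.0]] [ 0.1  0.6 -3.1] [-0.47  0.94  0.1   1.61 -0.14  0.6  -1.82] 0.05940273819009758
top [250.68524481 161.15266966]
top [224.47289795 163.36011326]
origin 187 122
scene [416.42642372 185.90036968]
scene [439.19380425 172.9714376 ]
origin 378 139
```

View pics/i_scene.png

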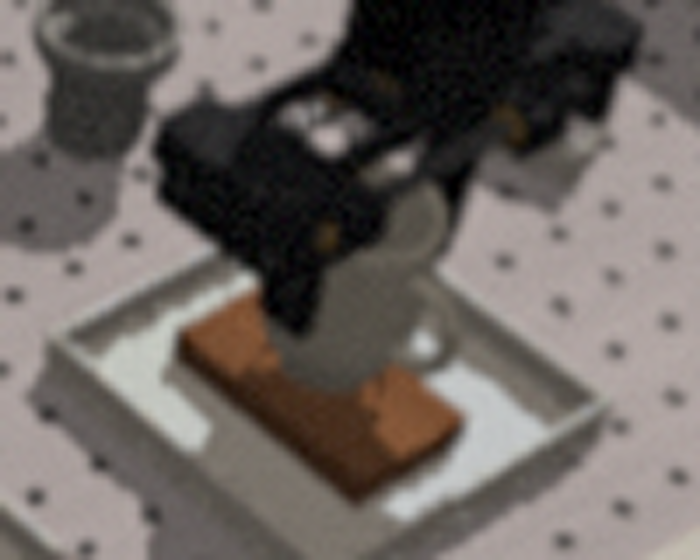

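Call:
send_rows(
  moves=[
    {"x": -2, "y": -2, "z": 0, "ax": 0, "ay": 0, "az": 0, "gripper": 255},
    {"x": -2, "y": -2, "z": -3, "ax": 0, "ay": 0, "az": 0, "gripper": 255},
    {"x": -2, "y": -2, "z": -6, "ax": 0, "ay": 0, "az": 0, "gripper": 255},
    {"x": -2, "y": -2, "z": -8, "ax": 0, "ay": 0, "az": 0, "gripper": 255},
    {"x": -2, "y": -2, "z": -9, "ax": 0, "ay": 0, "az": 0, "gripper": 255},
  ],
)

```text
time: 14.4
tool_pos: [0.6087, 0.2224, 0.0809]
ee_rot: [[0.998, 0.058, -0.0], [0.058, -0.998, -0.0], [-0.0, 0.0, -1.0]]
contact_force: [0.2, 0.1, -2.5]
grip_width: 0.0598
```

Call:
send_rows(
  moves=[
    {"x": 0, "y": 0, "z": -1, "ax": 0, "ay": 0, "az": 0, "gripper": 255},
    {"x": 0, "y": 0, "z": -2, "ax": 0, "ay": 0, "az": 0, "gripper": 255},
    {"x": 0, "y": 0, "z": -2, "ax": 0, "ay": 0, "az": 0, "gripper": 255},
  ],
)

```text
time: 14.78
tool_pos: [0.609, 0.2224, 0.0796]
ee_rot: [[0.998, 0.058, 0.0], [0.058, -0.998, 0.0], [0.0, -0.0, -1.0]]
contact_force: [-0.6, -0.9, 1.5]
grip_width: 0.0598
```

Contact came at z = 0.0796 against the predicted 0.0795, so the foot is in the recess. Releasing.

Call:
send_rows(
  moves=[
    {"x": 0, "y": 0, "z": 0, "ax": 0, "ay": 0, "az": 0, "gripper": 70},
    {"x": 0, "y": 0, "z": 0, "ax": 0, "ay": 0, "az": 0, "gripper": 40},
    {"x": 0, "y": 0, "z": 0, "ax": 0, "ay": 0, "az": 0, "gripper": 0},
    {"x": 0, "y": 0, "z": 0, "ax": 0, "ay": 0, "az": 0, "gripper": 0},
    {"x": 0, "y": 0, "z": 10, "ax": 0, "ay": 0, "az": 0, "gripper": 0},
  ],
)

```text
time: 15.4
tool_pos: [0.6082, 0.2222, 0.0889]
ee_rot: [[0.998, 0.058, -0.002], [0.058, -0.998, -0.001], [-0.002, 0.001, -1.0]]
contact_force: [-0.3, -1.0, 0.2]
grip_width: 0.0878
```

Call:
send_rows(
  moves=[
    {"x": 0, "y": 0, "z": 30, "ax": 0, "ay": 0, "az": 0, "gripper": 0},
    {"x": 0, "y": 0, "z": 60, "ax": 0, "ay": 0, "az": 0, "gripper": 0},
    {"x": -30, "y": 10, "z": 90, "ax": 0, "ay": 0, "az": 0, "gripper": 0},
    {"x": -80, "y": 20, "z": 90, "ax": 0, "ay": 0, "az": 0, "gripper": 0},
    {"x": -130, "y": 30, "z": 90, "ax": 0, "ay": 0, "az": 0, "gripper": 0},
  ],
)

```text
time: 16.02
tool_pos: [0.4779, 0.2529, 0.1805]
ee_rot: [[0.998, 0.058, 0.002], [0.058, -0.998, 0.001], [0.002, -0.001, -1.0]]
contact_force: [-1.2, 0.7, -0.1]
grip_width: 0.0882
```

```bash
python3 look.py j
```

```text
16.025 [0.47793884 0.2529186  0.18048124] [[0.998, 0.058, 0.002], [0.058, -0.998, 0.001], [0.002, -0.001, -1.0]] [-1.2  0.7 -0.1] [-0.64  0.7   0.12  1.91 -0.15  0.54 -1.93] 0.08820843677671603
top [238.55788315 199.58386932]
top [210.55213622 201.96705661]
origin 174 160
scene [397.03328848 129.93680533]
scene [419.91168463 119.13261989]
origin 358 84
```

View pics/j_scene.png

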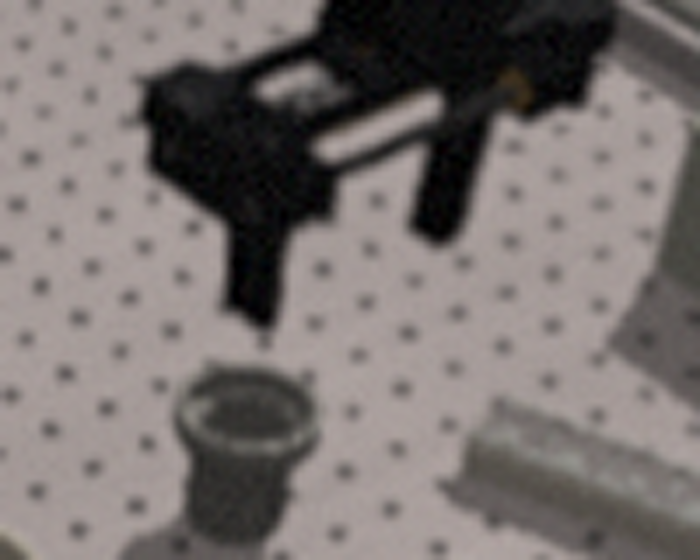

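View pics/j_top.png

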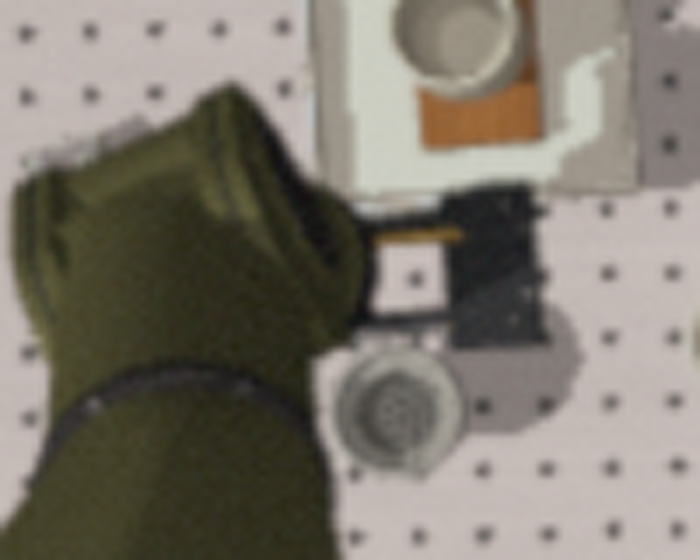

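```bash
python3 - <<'E'
from h import *
q=snap('scene'); print('strainer scene',onz(q,358+247/7-.5,84+412/7-.5,.064))
s=snap('top'); print('cup rim top', onz(s,174+459/7-.5,160+40/7-.5,.09))
v=cv2.cvtColor(q['img'],4); cv2.imwrite('pics/k.png',cv2.resize(v[140:240,370:480],None,fx=6,fy=6,interpolation=2))
E
```

```text
strainer scene [0.42901264 0.25104684 0.064     ]
cup rim top [0.5983312  0.21640136 0.09      ]
```

View pics/k.png

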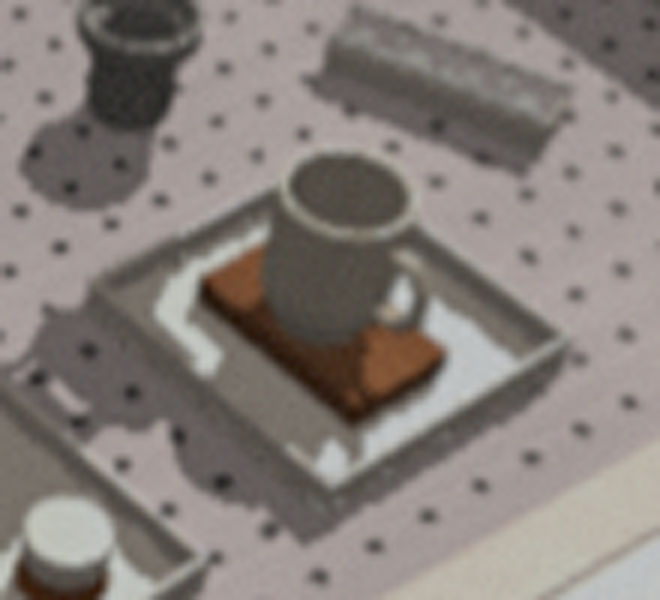

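Call:
send_rows(
  moves=[
    {"x": -30, "y": 1, "z": 0, "ax": 0, "ay": 0, "az": 0, "gripper": 0},
    {"x": -51, "y": 1, "z": -20, "ax": 0, "ay": 0, "az": 0, "gripper": 0},
    {"x": -51, "y": 1, "z": -50, "ax": 0, "ay": 0, "az": 0, "gripper": 0},
    {"x": -51, "y": 1, "z": -65, "ax": 0, "ay": 0, "az": 0, "gripper": 0},
    {"x": -51, "y": 1, "z": -65, "ax": 0, "ay": 0, "az": 0, "gripper": 0},
  ],
)

```text
time: 16.85
tool_pos: [0.4288, 0.2529, 0.1136]
ee_rot: [[0.998, 0.056, -0.0], [0.056, -0.998, -0.001], [-0.0, 0.001, -1.0]]
contact_force: [-0.3, 0.0, 0.5]
grip_width: 0.0881
```

```bash
python3 look.py l
```

```text
16.85 [0.42876421 0.25292636 0.11358286] [[0.998, 0.056, -0.0], [0.056, -0.998, -0.001], [-0.0, 0.001, -1.0]] [-0.3  0.   0.5] [-0.67  0.78  0.08  2.07 -0.19  0.29 -1.95] 0.08811323936383021
top [242.13526237 215.68555647]
top [215.31512178 217.95864575]
origin 178 176
scene [383.262187  140.0312238]
scene [405.10511839 129.67194697]
origin 344 94
```

View pics/l_scene.png

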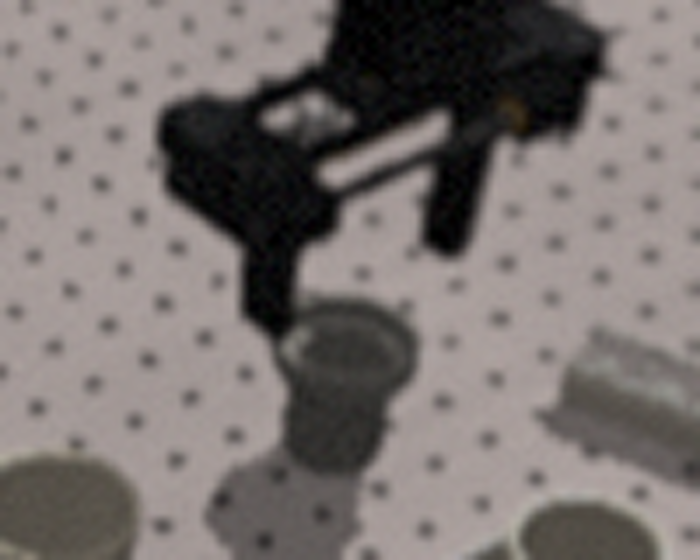

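View pics/l_top.png

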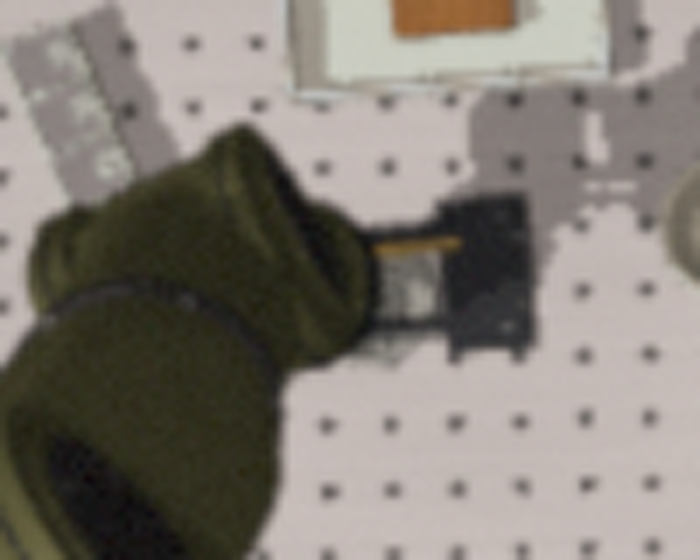

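Call:
send_rows(
  moves=[
    {"x": -1.5, "y": 1, "z": -12, "ax": 0, "ay": 0, "az": 0, "gripper": 0},
    {"x": -1.5, "y": 1, "z": -25, "ax": 0, "ay": 0, "az": 0, "gripper": 0},
    {"x": -1.5, "y": 1, "z": -36, "ax": 0, "ay": 0, "az": 0, "gripper": 0},
    {"x": -1.5, "y": 1, "z": -42, "ax": 0, "ay": 0, "az": 0, "gripper": 0},
    {"x": -1.5, "y": 1, "z": -42, "ax": 0, "ay": 0, "az": 0, "gripper": 0},
  ],
)

```text
time: 17.58
tool_pos: [0.4261, 0.2542, 0.0717]
ee_rot: [[0.998, 0.058, -0.001], [0.058, -0.998, -0.001], [-0.001, 0.001, -1.0]]
contact_force: [-0.4, -0.1, -0.6]
grip_width: 0.0883
```

```bash
python3 -c "
from h import *
print(r.get_state()['tool_pos'],r.get_state()['contact_force'],r.get_state()['joint_positions'].round(2))"
```

```text
[0.42607558 0.25419785 0.07168218] [-0.43554589 -0.09296194 -0.60117924] [-0.66  0.86  0.05  2.09 -0.19  0.2  -1.95]
```

Call:
send_rows(
  moves=[
    {"x": 0, "y": 0, "z": 1, "ax": 0, "ay": 0, "az": 0, "gripper": 30},
    {"x": 0, "y": 0, "z": 1, "ax": 0, "ay": 0, "az": 0, "gripper": 60},
    {"x": 0, "y": 0, "z": 1, "ax": 0, "ay": 0, "az": 0, "gripper": 80},
    {"x": 0, "y": 0, "z": 1, "ax": 0, "ay": 0, "az": 0, "gripper": 255},
    {"x": 0, "y": 0, "z": 1, "ax": 0, "ay": 0, "az": 0, "gripper": 255},
  ],
)

```text
time: 18.2
tool_pos: [0.4267, 0.2547, 0.0736]
ee_rot: [[0.998, 0.058, 0.001], [0.058, -0.998, 0.001], [0.001, -0.001, -1.0]]
contact_force: [-0.1, 0.7, 4.2]
grip_width: 0.064
```

Call:
send_rows(
  moves=[
    {"x": 0, "y": 0, "z": 0, "ax": 0, "ay": 0, "az": 0, "gripper": 255},
    {"x": 0, "y": 0, "z": 0, "ax": 0, "ay": 0, "az": 0, "gripper": 255},
  ],
)

```text
time: 18.45
tool_pos: [0.4267, 0.2548, 0.0736]
ee_rot: [[0.998, 0.058, 0.001], [0.058, -0.998, 0.001], [0.001, -0.001, -1.0]]
contact_force: [0.3, 0.8, 4.7]
grip_width: 0.064
```

```bash
python3 look.py m
```

```text
18.45 [0.42668033 0.25475495 0.07357984] [[0.998, 0.058, 0.001], [0.058, -0.998, 0.001], [0.001, -0.001, -1.0]] [0.3 0.8 4.7] [-0.66  0.86  0.05  2.09 -0.19  0.2  -1.95] 0.06399271743398517
top [243.43105729 216.52942206]
top [217.29317128 218.78517923]
origin 180 177
scene [381.93223903 150.08829985]
scene [403.24729309 139.6312587 ]
origin 342 104
```

View pics/m_scene.png

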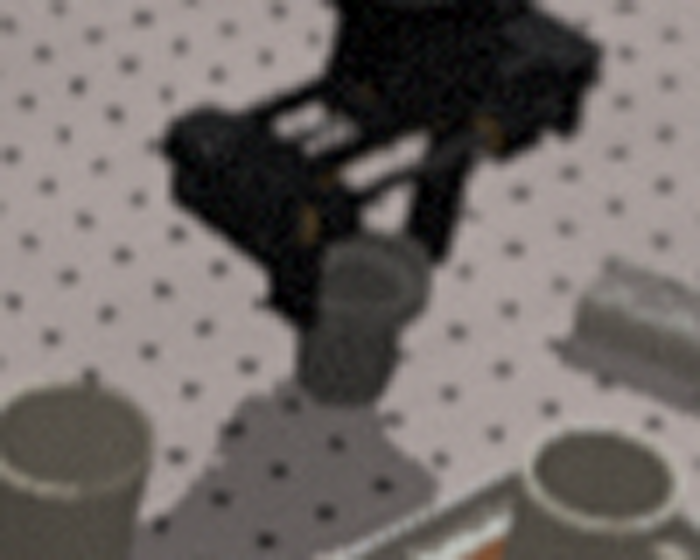

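Call:
send_rows(
  moves=[
    {"x": 0, "y": 0, "z": 15, "ax": 0, "ay": 0, "az": 0, "gripper": 255},
    {"x": 0, "y": 0, "z": 50, "ax": 0, "ay": 0, "az": 0, "gripper": 255},
    {"x": 0, "y": 0, "z": 95, "ax": 0, "ay": 0, "az": 0, "gripper": 255},
    {"x": 0, "y": 0, "z": 130, "ax": 0, "ay": 0, "az": 0, "gripper": 255},
    {"x": 20, "y": -5, "z": 140, "ax": 0, "ay": 0, "az": 0, "gripper": 255},
  ],
)

```text
time: 19.18
tool_pos: [0.4455, 0.2499, 0.2159]
ee_rot: [[0.998, 0.06, 0.001], [0.06, -0.998, 0.001], [0.001, -0.001, -1.0]]
contact_force: [0.7, -0.3, -1.3]
grip_width: 0.0636
```

Call:
send_rows(
  moves=[
    {"x": 40, "y": -7, "z": 0, "ax": 0, "ay": 0, "az": 0, "gripper": 255},
    {"x": 80, "y": -14, "z": 0, "ax": 0, "ay": 0, "az": 0, "gripper": 255},
    {"x": 120, "y": -21, "z": 0, "ax": 0, "ay": 0, "az": 0, "gripper": 255},
    {"x": 150, "y": -26, "z": 0, "ax": 0, "ay": 0, "az": 0, "gripper": 255},
    {"x": 162, "y": -28, "z": 0, "ax": 0, "ay": 0, "az": 0, "gripper": 255},
  ],
)

```text
time: 19.8
tool_pos: [0.6092, 0.22, 0.2133]
ee_rot: [[0.998, 0.056, -0.0], [0.056, -0.998, -0.001], [-0.0, 0.001, -1.0]]
contact_force: [-0.1, -0.8, -0.7]
grip_width: 0.0641
```

Call:
send_rows(
  moves=[
    {"x": 0, "y": 0, "z": -10, "ax": 0, "ay": 0, "az": 0, "gripper": 255},
    {"x": 0, "y": 0, "z": -20, "ax": 0, "ay": 0, "az": 0, "gripper": 255},
    {"x": 0, "y": 0, "z": -20, "ax": 0, "ay": 0, "az": 0, "gripper": 255},
    {"x": 0, "y": 0, "z": -20, "ax": 0, "ay": 0, "az": 0, "gripper": 255},
  ],
)

```text
time: 20.3
tool_pos: [0.6078, 0.2218, 0.1933]
ee_rot: [[0.998, 0.059, -0.0], [0.059, -0.998, -0.0], [-0.001, 0.0, -1.0]]
contact_force: [0.8, 0.6, -1.3]
grip_width: 0.0636
```

```bash
python3 look.py n
```

```text
20.3 [0.60775795 0.22179154 0.19325049] [[0.998, 0.059, -0.0], [0.059, -0.998, -0.0], [-0.001, 0.0, -1.0]] [ 0.8  0.6 -1.3] [-0.49  0.8   0.13  1.57 -0.13  0.78 -1.82] 0.06359081225593116
top [247.14116664 157.74863506]
top [219.07733468 160.13003296]
origin 183 118
scene [421.51458407 156.08688878]
scene [445.6779748  143.31536044]
origin 383 109
```

View pics/n_scene.png

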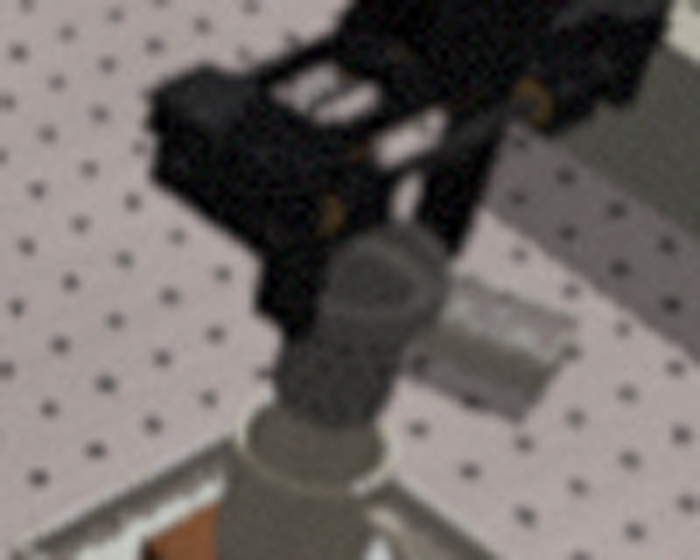

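View pics/n_top.png

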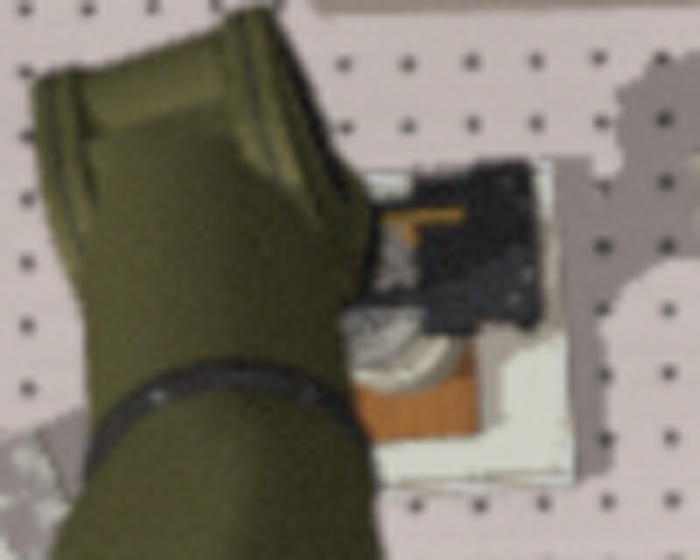

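```bash
python3 - <<'E'
from h import *
q=snap('scene')
print(onz(q,383+332/7-.5,109+391/7-.5,.1197),onz(q,383+316/7-.5,109+448/7-.5,.096))
for z,R,c in((.1197,.023,(.6085,.2222)),(.096,.031,(.609,.2224))):
    P=np.array([proj(q,[c[0]+R*np.cos(t),c[1]+R*np.sin(t),z]) for t in np.linspace(0,6.28,200)]); print((( P.min(0)-[383,109]+.5)*7).round(),((P.max(0)-[383,109]+.5)*7).round())
st=r.get_state(); print(st['tool_pos'])
E
```

```text
[0.6061753  0.22321611 0.1197    ] [0.60969011 0.21785168 0.096     ]
[272. 356.] [397. 437.]
[242. 389.] [406. 499.]
[0.60838703 0.22158963 0.19364809]
```

```bash
python3 - <<'E'
from h import *
q=snap('scene'); im=cv2.cvtColor(q['img'],4)
x0,y0=405,140;k=14
v=cv2.resize(im[y0:y0+42,x0:x0+50],None,fx=k,fy=k,interpolation=cv2.INTER_CUBIC)
v=cv2.convertScaleAbs(v,alpha=1.8,beta=-30)
st=r.get_state()['tool_pos']
for z,R,c,col in((.1197,.023,st[:2],(0,0,255)),(.096,.031,(.609,.2224),(0,255,0)),(.096,.027,(.609,.2224),(0,255,0))):
    P=np.array([proj(q,[c[0]+R*np.cos(t),c[1]+R*np.sin(t),z]) for t in np.linspace(0,6.28,100)])
    cv2.polylines(v,[((P-[x0,y0]+.5)*k).astype(int)],True,col,1)
cv2.imwrite('pics/o.png',v)
E
```

```text
(no output)
```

View pics/o.png

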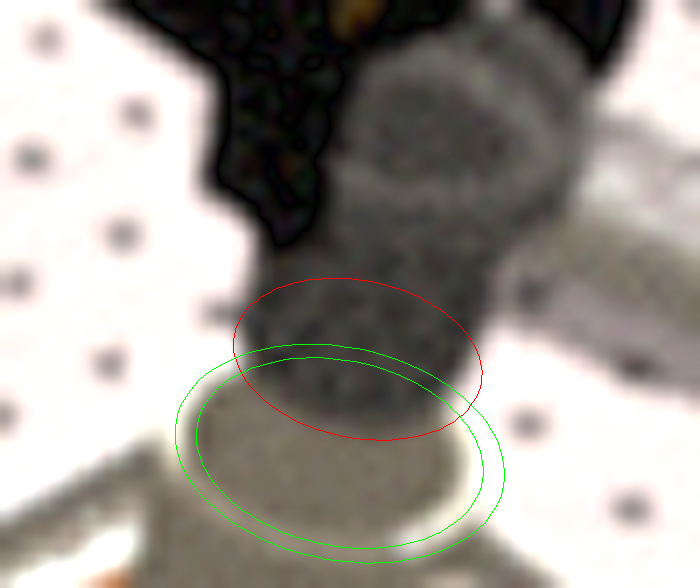

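```bash
python3 - <<'E'
from h import *
q=snap('scene'); im=cv2.cvtColor(q['img'],4)
x0,y0=405,133;k=14
v=cv2.resize(im[y0:y0+42,x0:x0+50],None,fx=k,fy=k,interpolation=cv2.INTER_CUBIC)
v=cv2.convertScaleAbs(v,alpha=2.6,beta=-60)
st=r.get_state()['tool_pos']; print(st)
c=st[:2]; b=st[2]-.0736
for z,R,c,col in((b,.023,c,(0,0,255)),(b+.05,.0325,c,(0,255,255)),(b+.064,.0325,c,(0,255,0)),(b+.064,.0275,c,(0,255,0))):
    P=np.array([proj(q,[c[0]+R*np.cos(t),c[1]+R*np.sin(t),z]) for t in np.linspace(0,6.28,100)])
    cv2.polylines(v,[((P-[x0,y0]+.5)*k).astype(int)],True,col,1)
cv2.imwrite('pics/o2.png',v)
E
```

```text
[0.60840855 0.22149476 0.19353604]
```

View pics/o2.png

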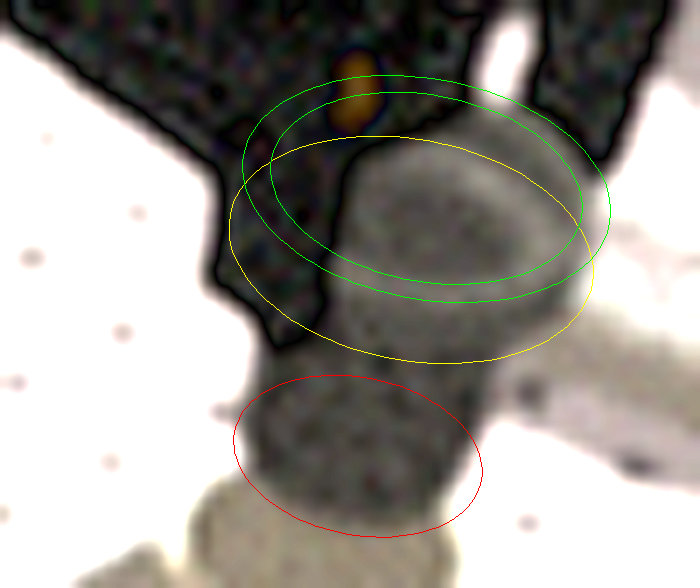

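Call:
send_rows(
  moves=[
    {"x": 1, "y": -0.5, "z": -8, "ax": 0, "ay": 0, "az": 0, "gripper": 255},
    {"x": 1, "y": -0.5, "z": -14, "ax": 0, "ay": 0, "az": 0, "gripper": 255},
    {"x": 1, "y": -0.5, "z": -20, "ax": 0, "ay": 0, "az": 0, "gripper": 255},
    {"x": 1, "y": -0.5, "z": -25, "ax": 0, "ay": 0, "az": 0, "gripper": 255},
    {"x": 1, "y": -0.5, "z": -28, "ax": 0, "ay": 0, "az": 0, "gripper": 255},
  ],
)

```text
time: 21.18
tool_pos: [0.6092, 0.2209, 0.1648]
ee_rot: [[0.998, 0.058, -0.0], [0.058, -0.998, -0.0], [-0.0, 0.0, -1.0]]
contact_force: [0.1, 0.1, -1.5]
grip_width: 0.064
```

Call:
send_rows(
  moves=[
    {"x": 0, "y": 0, "z": 0, "ax": 0, "ay": 0, "az": 0, "gripper": 255},
  ],
)

```text
time: 21.3
tool_pos: [0.6092, 0.2209, 0.165]
ee_rot: [[0.998, 0.058, -0.0], [0.058, -0.998, -0.0], [-0.0, 0.0, -1.0]]
contact_force: [-0.0, -0.4, -0.8]
grip_width: 0.0636
```

Call:
send_rows(
  moves=[
    {"x": 0, "y": 0, "z": -7, "ax": 0, "ay": 0, "az": 0, "gripper": 255},
    {"x": 0, "y": 0, "z": -14, "ax": 0, "ay": 0, "az": 0, "gripper": 255},
    {"x": 0, "y": 0, "z": -21, "ax": 0, "ay": 0, "az": 0, "gripper": 255},
    {"x": 0, "y": 0, "z": -28, "ax": 0, "ay": 0, "az": 0, "gripper": 255},
    {"x": 0, "y": 0, "z": -34, "ax": 0, "ay": 0, "az": 0, "gripper": 255},
  ],
)

```text
time: 21.92
tool_pos: [0.6092, 0.2209, 0.1306]
ee_rot: [[0.998, 0.058, -0.0], [0.058, -0.998, -0.0], [-0.0, 0.0, -1.0]]
contact_force: [0.2, 0.3, -1.5]
grip_width: 0.0637
```

Call:
send_rows(
  moves=[
    {"x": 0, "y": 0, "z": -4, "ax": 0, "ay": 0, "az": 0, "gripper": 255},
    {"x": 0, "y": 0, "z": -7, "ax": 0, "ay": 0, "az": 0, "gripper": 255},
    {"x": 0, "y": 0, "z": -9, "ax": 0, "ay": 0, "az": 0, "gripper": 255},
    {"x": 0, "y": 0, "z": -10.5, "ax": 0, "ay": 0, "az": 0, "gripper": 255},
    {"x": 0, "y": 0, "z": -11.5, "ax": 0, "ay": 0, "az": 0, "gripper": 255},
  ],
)

```text
time: 22.55
tool_pos: [0.6094, 0.2209, 0.1197]
ee_rot: [[0.998, 0.058, 0.0], [0.058, -0.998, -0.0], [0.0, 0.0, -1.0]]
contact_force: [-0.5, 0.5, 1.6]
grip_width: 0.0641
```

Contact came at z = 0.1197 against the predicted 0.1196. Releasing and withdrawing.

Call:
send_rows(
  moves=[
    {"x": 0, "y": 0, "z": 0, "ax": 0, "ay": 0, "az": 0, "gripper": 60},
    {"x": 0, "y": 0, "z": 0, "ax": 0, "ay": 0, "az": 0, "gripper": 30},
    {"x": 0, "y": 0, "z": 0, "ax": 0, "ay": 0, "az": 0, "gripper": 0},
    {"x": 0, "y": 0, "z": 0, "ax": 0, "ay": 0, "az": 0, "gripper": 0},
    {"x": 0, "y": 0, "z": 10, "ax": 0, "ay": 0, "az": 0, "gripper": 0},
  ],
)

```text
time: 23.18
tool_pos: [0.6087, 0.2207, 0.1294]
ee_rot: [[0.998, 0.058, -0.002], [0.058, -0.998, -0.001], [-0.002, 0.001, -1.0]]
contact_force: [0.0, 0.6, 0.3]
grip_width: 0.0881
```

Call:
send_rows(
  moves=[
    {"x": 0, "y": 0, "z": 30, "ax": 0, "ay": 0, "az": 0, "gripper": 0},
    {"x": 0, "y": 0, "z": 60, "ax": 0, "ay": 0, "az": 0, "gripper": 0},
    {"x": -15, "y": -50, "z": 70, "ax": 0, "ay": 0, "az": 0, "gripper": 0},
    {"x": -30, "y": -105, "z": 70, "ax": 0, "ay": 0, "az": 0, "gripper": 0},
    {"x": -50, "y": -160, "z": 70, "ax": 0, "ay": 0, "az": 0, "gripper": 0},
  ],
)

```text
time: 23.8
tool_pos: [0.5595, 0.0593, 0.2008]
ee_rot: [[0.998, 0.058, 0.002], [0.058, -0.998, -0.0], [0.002, 0.0, -1.0]]
contact_force: [0.5, -0.9, -0.1]
grip_width: 0.0884
```

Call:
send_rows(
  moves=[
    {"x": -15, "y": -55, "z": 0, "ax": 0, "ay": 0, "az": 0, "gripper": 0},
    {"x": -35, "y": -110, "z": 0, "ax": 0, "ay": 0, "az": 0, "gripper": 0},
    {"x": -55, "y": -165, "z": 0, "ax": 0, "ay": 0, "az": 0, "gripper": 0},
    {"x": -75, "y": -220, "z": 0, "ax": 0, "ay": 0, "az": 0, "gripper": 0},
    {"x": -95, "y": -275, "z": -20, "ax": 0, "ay": 0, "az": 0, "gripper": 0},
  ],
)

```text
time: 24.42
tool_pos: [0.4651, -0.2165, 0.1814]
ee_rot: [[0.998, 0.058, 0.005], [0.058, -0.998, -0.002], [0.005, 0.002, -1.0]]
contact_force: [1.4, 1.0, -0.7]
grip_width: 0.0881
```

```bash
python3 - <<'E'
from meas import *
st=r.get_state(); print(st['tool_pos'],st['joint_positions'].round(2))
q=snap('scene'); s=snap('top')
a=cv2.cvtColor(q['img'],4)[130:230,370:480]; b=cv2.cvtColor(s['img'],4)[120:220,180:290]
cv2.imwrite('pics/p.png',cv2.resize(np.hstack([a,b]),None,fx=3.6,fy=3.6,interpolation=2))
c=cv2.cvtColor(q['img'],4)[190:260,200:280]
cv2.imwrite('pics/p2.png',cv2.resize(c,None,fx=8,fy=8,interpolation=2))
E
```

```text
[ 0.46512266 -0.21645292  0.18138635] [ 0.33  0.67  0.02  1.99 -0.02  0.48 -1.14]
```

View pics/p.png

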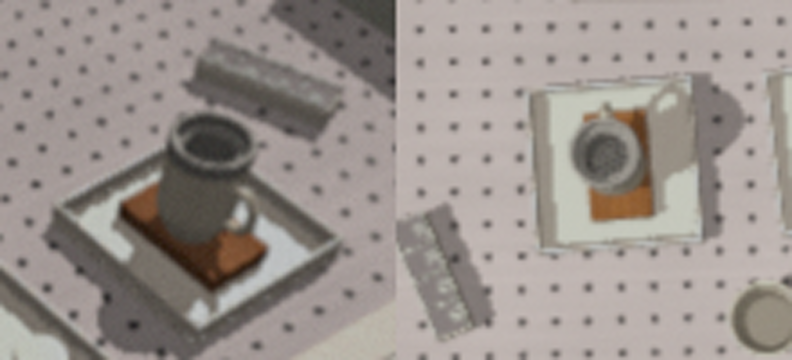

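View pics/p2.png

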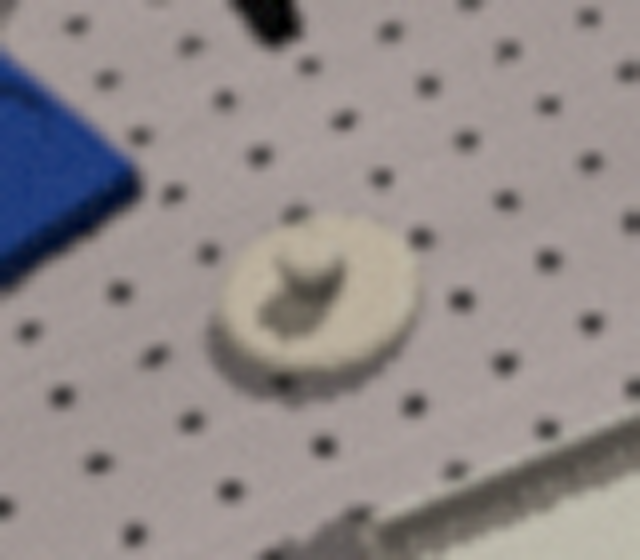

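The strainer is hanging in the cup with its collar on the rim. Next the lid, at about (0.4405, -0.2656).

Call:
send_rows(
  moves=[
    {"x": -15, "y": -30, "z": -10, "ax": 0, "ay": 0, "az": 0, "gripper": 0},
    {"x": -25, "y": -49, "z": -40, "ax": 0, "ay": 0, "az": 0, "gripper": 0},
    {"x": -25, "y": -49, "z": -75, "ax": 0, "ay": 0, "az": 0, "gripper": 0},
    {"x": -25, "y": -49, "z": -100, "ax": 0, "ay": 0, "az": 0, "gripper": 60},
    {"x": -25, "y": -49, "z": -100, "ax": 0, "ay": 0, "az": 0, "gripper": 60},
  ],
)

```text
time: 25.15
tool_pos: [0.439, -0.2624, 0.0789]
ee_rot: [[0.998, 0.058, -0.002], [0.058, -0.998, 0.001], [-0.002, -0.001, -1.0]]
contact_force: [-0.8, 0.4, -0.0]
grip_width: 0.07
```

Call:
send_rows(
  moves=[
    {"x": 0, "y": 0, "z": 0, "ax": 0, "ay": 0, "az": 0, "gripper": 90},
    {"x": 0, "y": 0, "z": 0, "ax": 0, "ay": 0, "az": 0, "gripper": 90},
  ],
)

```text
time: 25.4
tool_pos: [0.4401, -0.2634, 0.081]
ee_rot: [[0.998, 0.058, 0.002], [0.058, -0.998, -0.001], [0.002, 0.001, -1.0]]
contact_force: [0.4, -0.0, -0.5]
grip_width: 0.057
```

```bash
python3 look.py q
```

```text
25.4 [ 0.44012297 -0.2633509   0.08099294] [[0.998, 0.058, 0.002], [0.058, -0.998, -0.001], [0.002, 0.001, -1.0]] [ 0.4 -0.  -0.5] [ 0.45  0.85 -0.    2.04  0.    0.25 -1.07] 0.05704826595177717
top [397.1650119  208.14051525]
top [371.17776886 210.39215333]
origin 334 169
scene [221.40918339 221.0931695 ]
scene [252.52362524 206.09496085]
origin 187 173
```

View pics/q_scene.png

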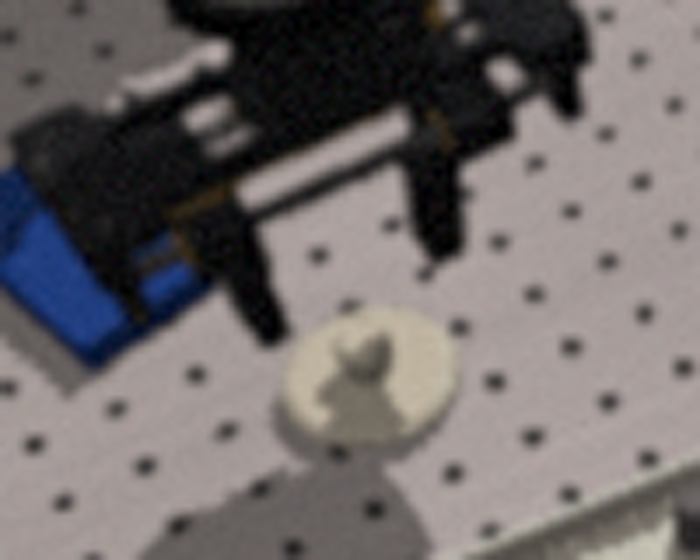

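View pics/q_top.png

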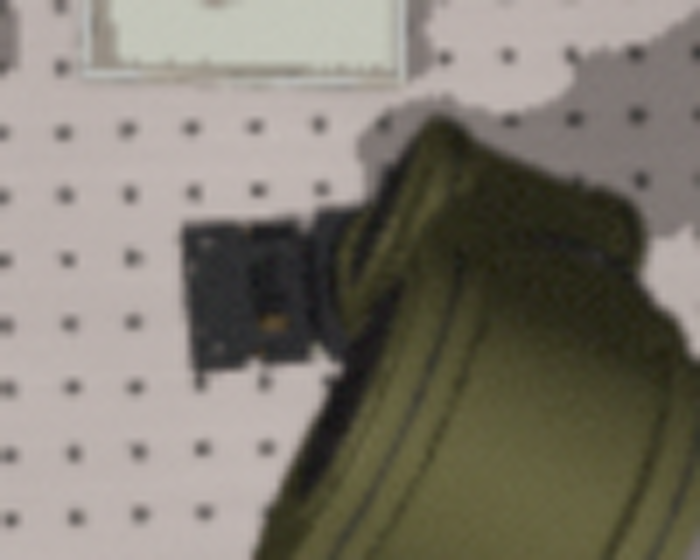

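Call:
send_rows(
  moves=[
    {"x": 0.5, "y": -2, "z": -12, "ax": 0, "ay": 0, "az": 0, "gripper": 90},
    {"x": 0.5, "y": -2, "z": -25, "ax": 0, "ay": 0, "az": 0, "gripper": 90},
    {"x": 0.5, "y": -2, "z": -35, "ax": 0, "ay": 0, "az": 0, "gripper": 90},
    {"x": 0.5, "y": -2, "z": -42, "ax": 0, "ay": 0, "az": 0, "gripper": 90},
    {"x": 0.5, "y": -2, "z": -43, "ax": 0, "ay": 0, "az": 0, "gripper": 90},
  ],
)

```text
time: 26.12
tool_pos: [0.4395, -0.2649, 0.036]
ee_rot: [[0.998, 0.058, -0.001], [0.058, -0.998, 0.0], [-0.001, -0.001, -1.0]]
contact_force: [-0.2, 1.0, -0.0]
grip_width: 0.057
```

Call:
send_rows(
  moves=[
    {"x": 0, "y": 0, "z": 0, "ax": 0, "ay": 0, "az": 0, "gripper": 90},
  ],
)

```text
time: 26.25
tool_pos: [0.4399, -0.2651, 0.0368]
ee_rot: [[0.998, 0.058, 0.0], [0.058, -0.998, -0.0], [0.0, 0.0, -1.0]]
contact_force: [-0.0, -0.7, 0.0]
grip_width: 0.0573
```

```bash
python3 look.py q2
```

```text
26.25 [ 0.43987702 -0.26512907  0.03677451] [[0.998, 0.058, 0.0], [0.058, -0.998, -0.0], [0.0, 0.0, -1.0]] [-0.  -0.7  0. ] [ 0.45  0.94 -0.    2.04  0.01  0.17 -1.07] 0.057261365961781135
top [395.37881657 208.67339874]
top [370.10986065 210.8582647 ]
origin 332 169
scene [224.01799067 232.43365131]
scene [254.10101435 217.50113965]
origin 189 184
```

View pics/q2_scene.png

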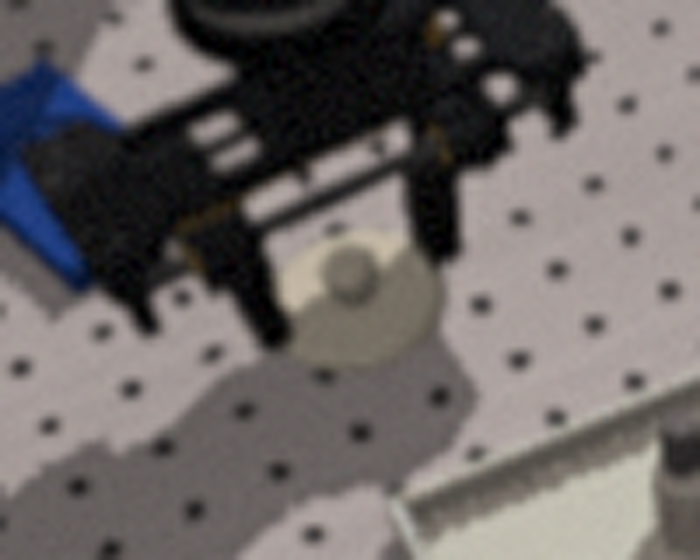

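Call:
send_rows(
  moves=[
    {"x": 0, "y": 0, "z": 0, "ax": 0, "ay": 0, "az": 0, "gripper": 130},
    {"x": 0, "y": 0, "z": 0, "ax": 0, "ay": 0, "az": 0, "gripper": 170},
    {"x": 0, "y": 0, "z": 0, "ax": 0, "ay": 0, "az": 0, "gripper": 200},
    {"x": 0, "y": 0, "z": 0, "ax": 0, "ay": 0, "az": 0, "gripper": 255},
    {"x": 0, "y": 0, "z": 0, "ax": 0, "ay": 0, "az": 0, "gripper": 255},
  ],
)

```text
time: 26.98
tool_pos: [0.4398, -0.2651, 0.0368]
ee_rot: [[0.998, 0.058, 0.0], [0.058, -0.998, -0.0], [0.0, 0.0, -1.0]]
contact_force: [-1.0, 0.3, 1.2]
grip_width: 0.021
```

Call:
send_rows(
  moves=[
    {"x": 0, "y": 0, "z": 0, "ax": 0, "ay": 0, "az": 0, "gripper": 255},
    {"x": 0, "y": 0, "z": 0, "ax": 0, "ay": 0, "az": 0, "gripper": 255},
  ],
)

```text
time: 27.22
tool_pos: [0.4398, -0.2651, 0.0368]
ee_rot: [[0.998, 0.058, 0.0], [0.058, -0.998, -0.0], [0.0, 0.0, -1.0]]
contact_force: [-0.6, -1.1, 1.8]
grip_width: 0.021
```

Call:
send_rows(
  moves=[
    {"x": 0, "y": 0, "z": 15, "ax": 0, "ay": 0, "az": 0, "gripper": 255},
    {"x": 0, "y": 0, "z": 50, "ax": 0, "ay": 0, "az": 0, "gripper": 255},
    {"x": 0, "y": 0, "z": 95, "ax": 0, "ay": 0, "az": 0, "gripper": 255},
    {"x": 5, "y": 15, "z": 140, "ax": 0, "ay": 0, "az": 0, "gripper": 255},
    {"x": 20, "y": 55, "z": 165, "ax": 0, "ay": 0, "az": 0, "gripper": 255},
  ],
)

```text
time: 27.85
tool_pos: [0.4597, -0.2121, 0.2048]
ee_rot: [[0.999, 0.052, 0.003], [0.052, -0.999, -0.003], [0.003, 0.003, -1.0]]
contact_force: [1.0, 0.2, -0.8]
grip_width: 0.0209
```

Call:
send_rows(
  moves=[
    {"x": 17, "y": 50, "z": 0, "ax": 0, "ay": 0, "az": 0, "gripper": 255},
    {"x": 34, "y": 100, "z": 0, "ax": 0, "ay": 0, "az": 0, "gripper": 255},
    {"x": 51, "y": 150, "z": 0, "ax": 0, "ay": 0, "az": 0, "gripper": 255},
    {"x": 68, "y": 200, "z": 0, "ax": 0, "ay": 0, "az": 0, "gripper": 255},
    {"x": 85, "y": 250, "z": 0, "ax": 0, "ay": 0, "az": 0, "gripper": 255},
  ],
)

```text
time: 28.48
tool_pos: [0.5449, 0.0416, 0.2026]
ee_rot: [[0.998, 0.058, 0.0], [0.058, -0.998, 0.0], [0.0, 0.0, -1.0]]
contact_force: [0.5, 0.2, -1.2]
grip_width: 0.0208
```

Call:
send_rows(
  moves=[
    {"x": 17, "y": 50, "z": 0, "ax": 0, "ay": 0, "az": 0, "gripper": 255},
    {"x": 34, "y": 100, "z": 0, "ax": 0, "ay": 0, "az": 0, "gripper": 255},
    {"x": 51, "y": 145, "z": 0, "ax": 0, "ay": 0, "az": 0, "gripper": 255},
    {"x": 62, "y": 172, "z": 0, "ax": 0, "ay": 0, "az": 0, "gripper": 255},
    {"x": 64, "y": 181, "z": 0, "ax": 0, "ay": 0, "az": 0, "gripper": 255},
  ],
)

```text
time: 29.1
tool_pos: [0.6084, 0.2232, 0.2021]
ee_rot: [[0.998, 0.061, 0.0], [0.061, -0.998, 0.001], [0.0, -0.001, -1.0]]
contact_force: [-0.1, 0.6, -0.7]
grip_width: 0.0209
```

Call:
send_rows(
  moves=[
    {"x": 0, "y": 0, "z": -10, "ax": 0, "ay": 0, "az": 0, "gripper": 255},
    {"x": 0, "y": 0, "z": -25, "ax": 0, "ay": 0, "az": 0, "gripper": 255},
    {"x": 0, "y": 0, "z": -30, "ax": 0, "ay": 0, "az": 0, "gripper": 255},
    {"x": 0, "y": 0, "z": -30, "ax": 0, "ay": 0, "az": 0, "gripper": 255},
    {"x": 0, "y": 0, "z": -30, "ax": 0, "ay": 0, "az": 0, "gripper": 255},
  ],
)

```text
time: 29.72
tool_pos: [0.6091, 0.2207, 0.172]
ee_rot: [[0.998, 0.057, 0.0], [0.057, -0.998, 0.0], [0.0, -0.0, -1.0]]
contact_force: [0.3, 0.4, -1.5]
grip_width: 0.021
```

```bash
python3 look.py v; python3 - <<'E'
from h import *
q=snap('scene'); im=cv2.cvtColor(q['img'],4)
x0,y0=400,133;k=12
v=cv2.resize(im[y0:y0+48,x0:x0+60],None,fx=k,fy=k,interpolation=cv2.INTER_CUBIC)
v=cv2.convertScaleAbs(v,alpha=1.6,beta=-20)
st=r.get_state()['tool_pos']; b=st[2]-.0368; c=st[:2]
for z,R,c,col in((b,.0225,c,(0,0,255)),(b+.006,.034,c,(0,255,255)),(.110,.0325,(.609,.2209),(0,255,0)),(.110,.0275,(.609,.2209),(0,255,0))):
    P=np.array([proj(q,[c[0]+R*np.cos(t),c[1]+R*np.sin(t),z]) for t in np.linspace(0,6.28,100)])
    cv2.polylines(v,[((P-[x0,y0]+.5)*k).astype(int)],True,col,1)
cv2.imwrite('pics/v2.png',v)
E
```

```text
29.725 [0.6090682  0.22065541 0.17199541] [[0.998, 0.057, 0.0], [0.057, -0.998, 0.0], [0.0, -0.0, -1.0]] [ 0.3  0.4 -1.5] [-0.49  0.83  0.13  1.58 -0.14  0.74 -1.81] 0.020974374670017802
top [248.45285442 158.30731759]
top [220.79399399 160.62230073]
origin 184 119
scene [420.03937446 162.99113972]
scene [443.96262342 150.16256966]
origin 382 116
```

View pics/v2.png

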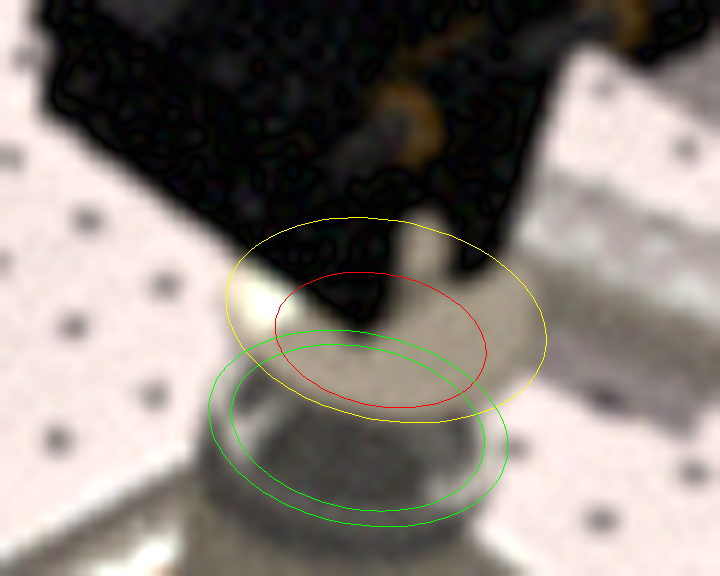

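View pics/v_top.png

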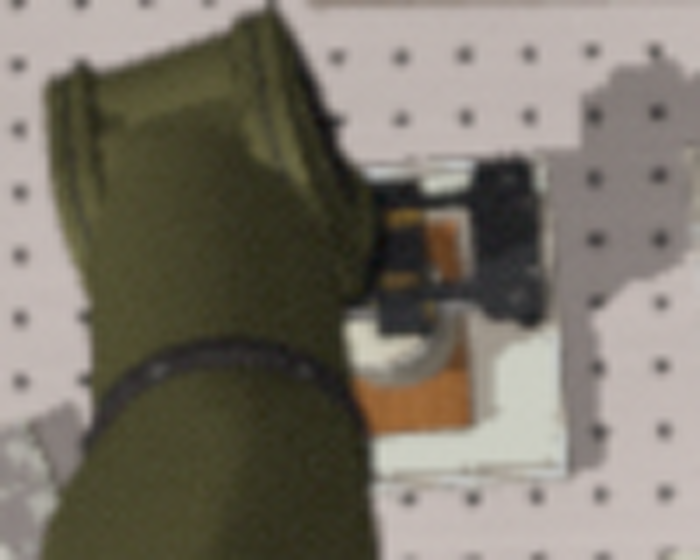

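Call:
send_rows(
  moves=[
    {"x": -0.5, "y": -1, "z": -8, "ax": 0, "ay": 0, "az": 0, "gripper": 255},
    {"x": -0.5, "y": -1, "z": -14, "ax": 0, "ay": 0, "az": 0, "gripper": 255},
    {"x": -0.5, "y": -1, "z": -19, "ax": 0, "ay": 0, "az": 0, "gripper": 255},
    {"x": -0.5, "y": -1, "z": -23, "ax": 0, "ay": 0, "az": 0, "gripper": 255},
    {"x": -0.5, "y": -1, "z": -24, "ax": 0, "ay": 0, "az": 0, "gripper": 255},
  ],
)

```text
time: 30.5
tool_pos: [0.6082, 0.2198, 0.1473]
ee_rot: [[0.998, 0.058, -0.001], [0.058, -0.998, -0.0], [-0.001, 0.0, -1.0]]
contact_force: [0.0, 0.1, -1.5]
grip_width: 0.0207
```

Call:
send_rows(
  moves=[
    {"x": 0, "y": 0, "z": -2, "ax": 0, "ay": 0, "az": 0, "gripper": 255},
    {"x": 0, "y": 0, "z": -4, "ax": 0, "ay": 0, "az": 0, "gripper": 255},
    {"x": 0, "y": 0, "z": -5.5, "ax": 0, "ay": 0, "az": 0, "gripper": 255},
    {"x": 0, "y": 0, "z": -6.5, "ax": 0, "ay": 0, "az": 0, "gripper": 255},
    {"x": 0, "y": 0, "z": -7, "ax": 0, "ay": 0, "az": 0, "gripper": 255},
  ],
)

```text
time: 31.12
tool_pos: [0.6084, 0.2199, 0.1409]
ee_rot: [[0.998, 0.058, 0.0], [0.058, -0.998, -0.0], [0.0, 0.0, -1.0]]
contact_force: [-0.2, -0.1, 1.7]
grip_width: 0.0209
```

The lid made contact at z = 0.1409 against the predicted 0.1408. Releasing slowly.

Call:
send_rows(
  moves=[
    {"x": 0, "y": 0, "z": 0, "ax": 0, "ay": 0, "az": 0, "gripper": 185},
    {"x": 0, "y": 0, "z": 0, "ax": 0, "ay": 0, "az": 0, "gripper": 150},
    {"x": 0, "y": 0, "z": 0, "ax": 0, "ay": 0, "az": 0, "gripper": 100},
    {"x": 0, "y": 0, "z": 0, "ax": 0, "ay": 0, "az": 0, "gripper": 100},
    {"x": 0, "y": 0, "z": 8, "ax": 0, "ay": 0, "az": 0, "gripper": 100},
  ],
)

```text
time: 31.75
tool_pos: [0.6078, 0.2198, 0.1485]
ee_rot: [[0.998, 0.058, -0.001], [0.058, -0.998, -0.001], [-0.001, 0.0, -1.0]]
contact_force: [0.5, -0.6, -0.5]
grip_width: 0.0535
```

Call:
send_rows(
  moves=[
    {"x": 0, "y": 0, "z": 25, "ax": 0, "ay": 0, "az": 0, "gripper": 100},
    {"x": 0, "y": 0, "z": 55, "ax": 0, "ay": 0, "az": 0, "gripper": 100},
    {"x": 0, "y": 0, "z": 90, "ax": 0, "ay": 0, "az": 0, "gripper": 50},
    {"x": -50, "y": -25, "z": 100, "ax": 0, "ay": 0, "az": 0, "gripper": 0},
    {"x": -100, "y": -50, "z": 100, "ax": 0, "ay": 0, "az": 0, "gripper": 0},
  ],
)

```text
time: 32.38
tool_pos: [0.5081, 0.1696, 0.2503]
ee_rot: [[0.998, 0.058, 0.004], [0.058, -0.998, 0.001], [0.004, -0.001, -1.0]]
contact_force: [0.1, -1.2, -0.8]
grip_width: 0.0814
```

Call:
send_rows(
  moves=[
    {"x": -40, "y": -45, "z": 0, "ax": 0, "ay": 0, "az": 0, "gripper": 0},
    {"x": -60, "y": -100, "z": 0, "ax": 0, "ay": 0, "az": 0, "gripper": 0},
    {"x": -60, "y": -150, "z": 0, "ax": 0, "ay": 0, "az": 0, "gripper": 0},
    {"x": -60, "y": -200, "z": 0, "ax": 0, "ay": 0, "az": 0, "gripper": 0},
    {"x": -60, "y": -200, "z": 0, "ax": 0, "ay": 0, "az": 0, "gripper": 0},
  ],
)

```text
time: 33.0
tool_pos: [0.4482, -0.0346, 0.2495]
ee_rot: [[0.999, 0.049, 0.001], [0.049, -0.999, -0.002], [0.001, 0.002, -1.0]]
contact_force: [-0.1, 0.2, -0.1]
grip_width: 0.0883
```

```bash
python3 - <<'E'
from meas import *
st=r.get_state(); print(st['time'],st['tool_pos'],st['contact_force'])
q=snap('scene','sf.png'); s=snap('top','tf.png')
a=cv2.cvtColor(q['img'],4)[130:230,370:480]; b=cv2.cvtColor(s['img'],4)[120:220,180:290]
cv2.imwrite('pics/w.png',cv2.resize(np.hstack([a,b]),None,fx=3.6,fy=3.6,interpolation=2))
a=cv2.imread('pics/top0.png'); b=cv2.cvtColor(s['img'],4)
# bystanders before/after
g0=cv2.GaussianBlur(a.astype(np.float32),(0,0),.8);g0=g0[...,1]/g0[...,0]
g1=gmap(s)
m0,c0,_=blob(g0,(283,208),1.065,k=5); 
try: print('plain',c0,blob(g1,(283,208),1.065,k=5)[1])
except AssertionError: print('plain hidden')
d=np.abs(a.astype(int)-b).sum(2); print('diff drops',(d[130:185,345:396]>60).sum(),'pillbox',(d[175:216,177:208]>60).sum())
cv2.imwrite('pics/w2.png',cv2.resize(np.hstack([a[125:235,175:400],b[125:235,175:400]]),None,fx=1.75,fy=1.75,interpolation=2))
E
```

```text
33.0 [ 0.44820943 -0.03461115  0.24952123] [-0.13106919  0.21427748 -0.07684394]
plain hidden
diff drops 633 pillbox 0
```

View pics/w.png

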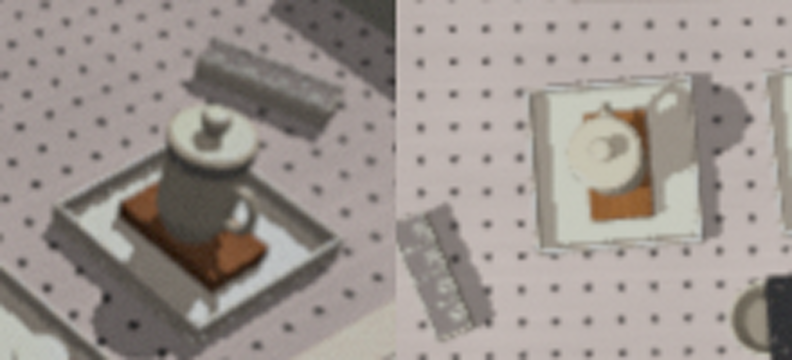

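View pics/w2.png

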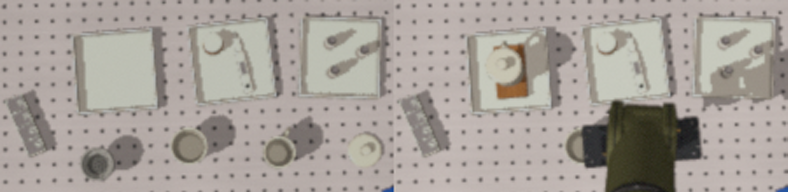

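```bash
python3 - <<'E'
from h import *
a=cv2.imread('pics/scene0.png');b=cv2.imread('pics/sf.png')
cv2.imwrite('pics/x.png',cv2.resize(np.hstack([a[150:310,240:400],b[150:310,240:400]]),None,fx=2.4,fy=2.4))
E
```

```text
(no output)
```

View pics/x.png

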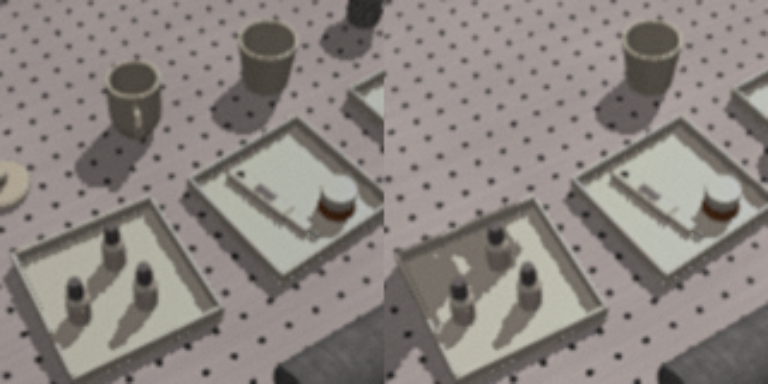

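The plain cup and the eyedrop bottles are where they started. Handing in.

```bash
python3 -c "
from station import r
print(r.job_done())"
```

```text
the job is handed in; nothing more can be done
None
```

The tea cup is put together in the empty tray, in the order asked: stand, cup with handle, strainer, lid. I let go of each piece before taking the next and handed the job in at about 33 s of the 128 s allowed.

**Seating:** The cup, strainer and lid each came to rest within 0.2 mm of the height worked out from the given sizes. Contact forces stayed under about 7 N.

**Final pictures:** Both cameras show the stand flat, the cup upright in it, the collar on the rim and the lid on with its knob up. The arm was clear of everything, about 0.25 m above the deck. The plain cup, the eyedrop bottles and the pillbox look unmoved.

**Checks that disagreed or could not be made:**
- The two cameras differed by about 3 mm, so I corrected positions from where the gripper actually closed on the pieces.
- By that correction the stand lies about 2–4 mm off the tray's centre in y, and I left it there.
- The gripper read 59.6 mm across the cup instead of the 62 mm given. The grip looked and held sound.
- In the last top view the arm hid much of the plain cup, so I checked it in the scene view instead.
- An automatic before-and-after comparison flagged the eyedrop tray. In the pictures the change was only the arm's shadow.

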